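# Flux a ring setting and present it to the inspection camera

### The arm

A 6-joint arm with a two-finger parallel gripper is mounted at the origin on the work surface. World frame = base frame: x ahead of the robot, y to its left, z up, the work surface at z = 0. Lengths are in m, angles in rad, forces in N, time in s.
With the tool pointing down it reaches from about 0.25 to 0.725 m from the base axis. Payload 4 kg.
Tool frame: the origin (TCP) lies between the finger pads; the fingertips stand 11 mm ahead of it and the grasp point (between the pads) lies 8 mm behind it (bot.tip_extent is the distance from the TCP to the fingertips, in m); z points along the fingers, y is the line along which they close (so a half turn about z gives the same grasp; the last joint's range is limited). The gripper opens to 85 mm and grips with 20 to 120 N. Pads are 22 mm wide; open, the fingers measure 114 mm over their backs; the gripper's body (76 mm by 85 mm) begins 54 mm behind the grasp point. The pads swing forward as they close: fully open they stand 13 mm farther back than shut.
Start: joints at [0, 0.241, 0.005, 1.335, 0, 1.571], TCP at [0.5, -0, 0.242] pointing down, gripper open.
Joint ranges: [-2.72, 2.72], [-1.05, 1.87], [-1.09, 1.28], [-1.99, 2.15], [-1.42, 1.44], [-3.14, 3.14]. Speed limits (rad/s): [2.79, 2.79, 3.14, 3.14, 3.14, 3.14].

### API

Orientations are given as a unit quaternion [x, y, z, w].
In Python, from workcell import bot gives the robot as it stands. The module is installed in compiled form; this text tells all that it offers.
- The arm moves only by the tool drive_tool, never from a script. Its argument "rows" is a list of rows, each an object of numbers: "dx", "dy", "dz": the shift along the tool's x, y, z in units of 50 mm (1.0 is 50 mm); "wx", "wy", "wz": the turn, a rotation vector about the tool's x, y, z in units of 5 degrees (1.0 is 5 degrees); "hand": the finger opening in mm, from 0 to 85.4. A call has 1 to 20 rows; each row is the pose to reach, as a shift and turn from the pose commanded when the call began, along the tool's axes at that moment; what a row does not reach only later rows make up. A row lasts 1/10 s, in which the tool goes at most 50 mm and 8.59 degrees, less where a joint would pass 70% of its speed; a pose out of reach is approached as far as the arm can. A call with a gripper value outside its range is refused whole. The fingers move at their own pace and stop on an object; the grip force is fixed at half the most. Time passes only in rows, so rows that repeat a pose let the fingers close. It gives the time, the measured TCP pose, the force, the opening and the grip force at its end, in the units of the state.
- bot.get_obs(): the state, without advancing time (a new reading comes with each control period).
- bot.camera(name): name is "scene" or "side" or "wrist"; returns the picture (480x640x3 uint8, red, green, blue); there is no depth.
- bot.get_calibration(name): a dict with "vfov" (degrees; the focal length in pixels is half the picture's height over the tangent of half this angle, whatever the lens; pixels are square), "cx", "cy" (the principal point, pixels), "origin" and "rotation" of the camera in the world; the wrist camera has in their place "mount" (4x4, takes a point from camera to tool coordinates, whose origin is the TCP and whose axes are the flange's). Camera axes: x right, y up, looking along -z (the intrinsics and any distortion apply to the point x, -y, -z); pixel columns grow to the right and rows downward; lengths in m; the calibration is good to about 2 mm. A picture is of the moment at which its call begins: read the wrist's pose just before it. get_calibration takes no time and is no camera call.
- bot.job_done(): hands the job in; it is judged then, once.
Trained networks look in the newest picture that a camera, given by its name, has taken for a name from the list of things; names that differ only in an ending like _2 or _b are one class to them, and where a whole thing is asked for, a point or a joint stands for the part that bears it (a point fixed in the world has none). Each returns a list of dicts, best first, with "score" (0 to 1); they miss things now and then, are a little off and sometimes report something else, mostly with a low value. They report only what shows in the picture. A call takes as long as a camera call. They do not tell look-alikes from the thing itself.
- bot.look_for(camera, thing): "extent" ([centre column, centre row, width, height] in pixels, round what is visible of it).
- bot.outline_of(camera, thing): "region" (480x640 bool, what is visible of it) and "extent" ([centre column, centre row, width, height] in pixels, round what is visible of it).
The state is a dict: "clock": time; "joint_pos": joint angles; "joint_vel": joint speeds; "tau": joint torques, N m; "eef_pos": TCP position; "tool_rot": TCP orientation; "ft_force": force on the tool from outside, world axes, zero at the start; "ft_torque": the same for the moment, N m; "grip_width": finger opening in m; "grasp_force": force on a finger pad.
Only numpy, scipy, OpenCV 4.12 (cv2) and the standard library are available. Lean on these libraries where they do the work, as an engineer would, in place of code of your own. Each camera call takes 0.05 s, during which the arm holds its last target. There are 200 camera calls.

### The job

Pick up the flux brush from its rest, dip its bristle end well down into the small flux pot, and then gently dab the top of the ring's setting on the ring block with it. Lay the brush back in the two forks of its rest, and leave the ring block standing in its place on the camera stand, turned so that the setting faces squarely towards the camera lens. Leave the pot and everything else on the bench where they are.

Things in the scene. Friction and masses are not known exactly. Their poses are not given: they have to be found in the camera images.
- brush: Flux brush, 180 mm long, 40 g, lying level in its rest at the start: round wooden handle and steel ferrule 12 mm thick, then 24 mm of black bristles 10 mm thick with a round end, which give up to 8 mm along the brush (0.15 N per mm). Origin: on its axis, 90 mm from either end, midway between the forks. +x runs to the bristle end.
- brush_tip (a point): The extreme bristle end of the brush, on its axis.
- rest: Brush rest, fixed: steel foot 130 x 50 x 8 mm with two open V forks, 40 mm either side of its middle along its x. The prongs, 6 mm thick, slope up at 45 degrees, from 37 to 53 mm above the bench, tips 32 mm apart. Origin: centre of its underside; +x along the line of the forks.
- rest_mid (a point): Where the middle of the brush's axis lies when it is in the rest: 50 mm above the bench, midway between the forks.
- pot: Flux pot: small straight-sided white ceramic pot without a handle, open at the top, loose, 300 g; 64 mm outer and 56 mm inner diameter, 40 mm tall, floor 6 mm thick. Origin: centre of its underside, z up.
- block: Ring block: loose upright wooden cylinder, 44 mm diameter, 60 mm tall, 300 g, on the camera stand's plate. On top lies a gold ring whose setting, a brass disc 14 mm across and 8 mm high, stands at the block's edge on its +x side, above a thin brass line down the side. Origin: centre of its underside, z up, +x from the axis to the setting.
- setting (a point): Centre of the top face of the setting, 14 mm from the block's axis and 68 mm above its underside.
- stand: Inspection camera stand, fixed: aluminium plate 210 x 90 x 6 mm with a camera box at its +x end (50 mm along x, 56 mm wide, top 107 mm above the bench, centred 130 mm from the origin). Origin: underside of the plate at the ring block's place; +x from there to the camera.
- lens (a point): Front centre of the camera's round black lens (32 mm across), which looks along the stand's -x at the ring block; 95 mm from the stand's origin, 72 mm above the bench.
- bottle: White plastic bottle standing upright, 52 mm diameter, 125 mm tall, near the flux pot. Bystander. Origin: centre of its underside, z up.
- mandrel: Tapered steel ring-sizing stick standing on its own round foot (foot 60 mm diameter, 12 mm thick; stick 24 mm thick at the foot, 16 mm at the top, 150 mm tall in all), near the flux pot. Bystander. Origin: centre of its underside, z up.
- spare: Plain wooden cylinder without ring or setting, 36 mm diameter, 45 mm tall, standing near the camera stand on the robot's side. Bystander. Origin: centre of its underside.
- mug: White coffee mug with a handle, 76 mm diameter, 90 mm tall, at the far side of the bench. Bystander, not the flux pot. Origin: centre of its underside, handle to its +y.
- jar: Closed glass jar with a steel lid, 60 mm diameter, 70 mm tall, at the far side of the bench. Bystander. Origin: centre of its underside.
- pliers: Pliers with green grips lying flat on the robot's side of the bench, about 150 mm long, 14 mm high. Bystander. Origin: under the pivot, jaws to its +x.
- bracelet: Gold-coloured plain ring lying flat on the robot's side of the bench, 52 mm outer diameter, 12 mm high. Bystander. Origin: centre of its underside.
- casting: Gold-coloured domed round casting, 48 mm diameter, 10 mm high, beyond the middle of the bench to the left. Bystander. Origin: centre of its underside.
Mind the look-alikes: they are no part of the job. There is more than one size of the brush; the one meant has the size given above. Leave any blue look-alike of the pot alone.

How it is judged:
By the outcome, as a careful person would: the job done as asked, in the order asked, and still so for the second after the job is handed in, with the robot touching nothing.
It also fails if it takes over 67 s, if anything falls off the work surface, if the arm or the gripper's body presses on something with over 40 N, if the wrist force passes 120 N, or if a joint passes its speed limit or range.

## Working session

There is one attempt and no reset: what is moved stays moved. The work goes in short steps, Python scripts to look and compute and a tool call to move; the robot and the scene stay as the last step left them, time stands still between calls to the robot, and variables do not carry over. Pictures are saved under pics/ and viewed, at most 10 in all, crops included, and the job is handed in when it is done.

Besides the shell and the picture viewer there is one more tool, called after ">>>" as name(argument=value, ...), one argument or row to a line, values as JSON. drive_tool: Moves the arm, as the interface text tells. Its arguments: {"type":"object","properties":{"rows":{"type":"array","items":{"type":"object","properties":{"dx":{"type":"number"},"dy":{"type":"number"},"dz":{"type":"number"},"wx":{"type":"number"},"wy":{"type":"number"},"wz":{"type":"number"},"hand":{"type":"number"}}}}},"required":["rows"]}

```bash
mkdir -p pics
cat > h.py <<'E'
import numpy as np,cv2
from scipy.spatial.transform import Rotation as R
from workcell import bot
def cam(name):
    c=bot.get_calibration(name); f=240/np.tan(np.radians(c['vfov'])/2)
    if 'mount' in c:
        o=bot.get_obs(); T=np.eye(4);T[:3,:3]=R.from_quat(o['tool_rot']).as_matrix();T[:3,3]=o['eef_pos']
        M=T@np.array(c['mount']); return f,c['cx'],c['cy'],M[:3,3],M[:3,:3],c
    return f,c['cx'],c['cy'],np.array(c['origin']),np.array(c['rotation']),c
def ray(C,u,v,z):
    f,cx,cy,o,Rm,_=C
    d=Rm@np.array([(u-cx)/f,-(v-cy)/f,-1]); return o+d*(z-o[2])/d[2]
def proj(C,p):
    f,cx,cy,o,Rm,_=C
    q=Rm.T@(np.array(p)-o); return np.array([cx+f*q[0]/-q[2],cy-f*q[1]/-q[2]])
def snap(name,fn=None):
    C=cam(name); im=bot.camera(name)
    if fn: cv2.imwrite('pics/'+fn,im[:,:,::-1])
    return C,im
E
python3 - <<'E'
from h import *
for n in ['scene','side','wrist']:
    C,im=snap(n,n+'0.png'); print(n,{k:np.round(v,3).tolist() if not isinstance(v,str) else v for k,v in C[5].items()})
    for t in ['brush','rest','pot','block','setting','stand','lens']:
        if n=='wrist' and t in('rest','lens'): continue
        for d in bot.look_for(n,t)[:3]: print(t,round(d['score'],2),np.round(d['extent']),end=' ; ')
    print()
E
```

```text
scene {'vfov': 43.285, 'cx': 323.177, 'cy': 240.025, 'origin': [1.477, 0.216, 1.281], 'rotation': [0.204, 0.25, 0.726, 0.607]}
brush 0.61 [427. 232.  26.  53.] ; brush 0.59 [491. 253.  13.  37.] ; brush 0.35 [426. 241.  34.  52.] ; rest 0.87 [428. 239.  34.  48.] ; pot 0.82 [312. 247.  26.  32.] ; pot 0.72 [202. 217.  20.  23.] ; pot 0.57 [269. 255.  28.  32.] ; block 0.63 [204. 218.  22.  26.] ; block 0.34 [425. 232.  28.  56.] ; setting 0.66 [200. 218.  21.  25.] ; stand 0.75 [205. 241.  46.  67.] ; lens 0.61 [206. 244.  51.  67.] ; 
side {'vfov': 51.265, 'cx': 320.789, 'cy': 239.422, 'origin': [0.136, 0.729, 0.723], 'rotation': [-0.12, 0.422, 0.866, -0.242]}
brush 0.77 [291. 362. 110.  10.] ; brush 0.72 [224. 452.  73.  23.] ; rest 0.93 [290. 371.  80.  49.] ; rest 0.52 [408. 191.  16.  29.] ; pot 0.69 [329. 260.  18.  30.] ; block 0.9 [406. 191.  15.  28.] ; setting 0.96 [410. 190.  22.  26.] ; stand 0.88 [385. 185.  82.  52.] ; lens 0.61 [384. 186.  78.  54.] ; 
wrist {'vfov': 66.747, 'cx': 324.198, 'cy': 235.046, 'mount': [[-0.001, 0.963, 0.271, 0.068], [1.0, 0.0, 0.001, -0.001], [0.0, 0.271, -0.963, -0.132], [0.0, 0.0, 0.0, 1.0]]}
brush 0.58 [406. 391.  84.  51.] ; pot 0.71 [416. 290.  70.  73.] ; pot 0.68 [371. 198.  71.  70.] ; stand 0.94 [409. 393.  89.  49.] ;
```

```bash
ls pics; python3 -c "
from h import *
o=bot.get_obs();print(o['clock'],o['tool_rot'],o['eef_pos'])"
```

```text
scene0.png
side0.png
wrist0.png
1.1 [ 7.07098816e-01  7.07114746e-01 -1.26900391e-05 -9.98659929e-06] [4.99994801e-01 1.75690175e-05 2.42289215e-01]
```

View pics/scene0.png

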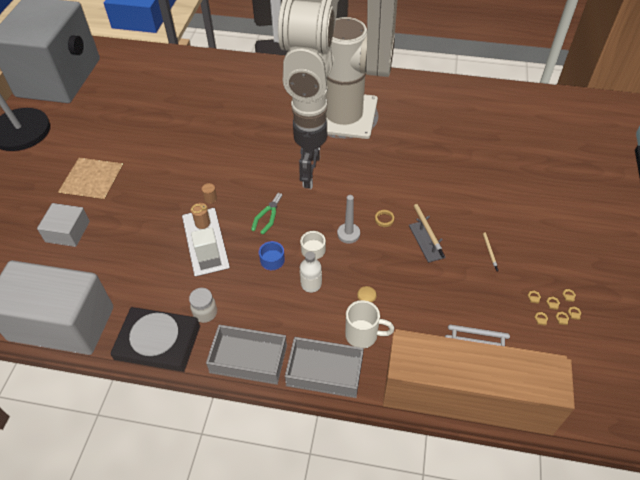

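View pics/side0.png

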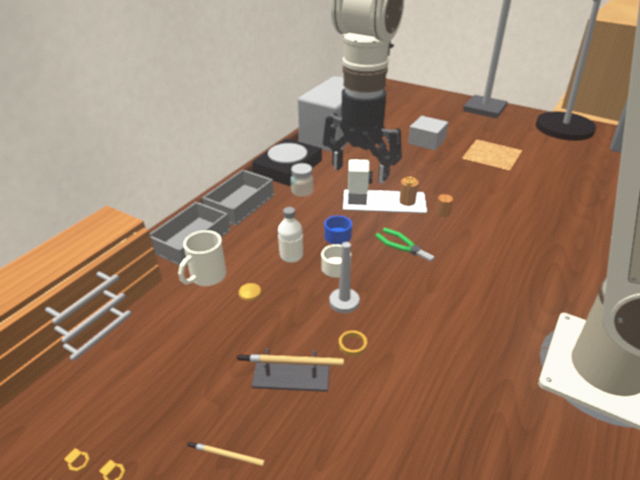

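Scene view: the rest with its brush is near (428,232), with the bristles towards the far side. The white pot is at (312,245), the blue look-alike at (271,255), and the block on the stand at (201,217). The side view matches: brush (291,362), pot (335,261), block (409,191).

```bash
sed -i "s/np.array(c\['rotation'\]),c/R.from_quat(c['rotation']).as_matrix(),c/" h.py
python3 - <<'E'
from h import *
S=cam('scene');D=cam('side');
def tri(a,b):
    A=[];B=[]
    for C,(u,v) in((S,a),(D,b)):
        f,cx,cy,o,Rm,_=C;d=Rm@np.array([(u-cx)/f,-(v-cy)/f,-1]);d/=np.linalg.norm(d);P=np.eye(3)-np.outer(d,d);A.append(P);B.append(P@o)
    return np.linalg.lstsq(np.vstack(A),np.hstack(B),rcond=None)[0]
for n,a,b in [('pot',(312,247),(335,261)),('block',(201,217),(409,192)),('bristle',(441,256),(239,357)),('handle',(417,206),(343,362)),('mandreltop',(350,197),(345,245)),('bottle top',(311,256),(290,212))]:
    print(n,tri(a,b).round(3))
for z,n,u,v in [(0,'mandrelfoot',348,234),(0,'bottle',311,286),(.004,'bracelet',384,218)]: print(n,ray(S,u,v,z).round(3))
E
```

```text
pot [0.545 0.006 0.015]
block [ 0.509 -0.306  0.032]
bristle [0.54  0.338 0.047]
handle [0.384 0.261 0.05 ]
mandreltop [0.474 0.093 0.149]
bottle top [0.647 0.025 0.118]
mandrelfoot [ 0.474  0.091 -0.   ]
bottle [ 0.655  0.025 -0.   ]
bracelet [0.404 0.179 0.004]
```

View pics/wrist0.png

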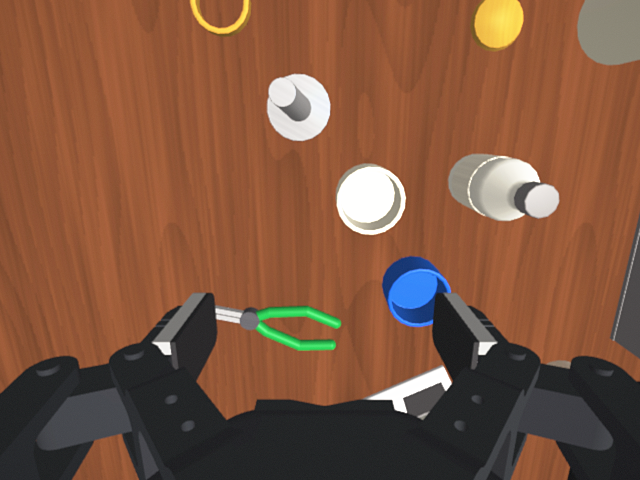

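Wrist view: the pot is at (371,200), the mandrel foot at (298,107) and the blue pot at (415,290). I'll move over the brush, with the tool's -x towards the bristles.

>>> drive_tool(
  rows=[
    {"dx": 6, "dy": -0.76, "wz": -23.2},
    {"dx": 6, "dy": -0.76, "wz": -23.2},
    {"dx": 6, "dy": -0.76, "wz": -23.2},
    {"dx": 6, "dy": -0.76, "wz": -23.2},
    {"dx": 6, "dy": -0.76, "wz": -23.2},
    {"dx": 6, "dy": -0.76, "wz": -23.2},
    {"dx": 6, "dy": -0.76, "wz": -23.2},
    {"dx": 6, "dy": -0.76, "wz": -23.2},
    {"dx": 6, "dy": -0.76, "wz": -23.2},
    {"dx": 6, "dy": -0.76, "wz": -23.2},
    {"dx": 6, "dy": -0.76, "wz": -23.2},
    {"dx": 6, "dy": -0.76, "wz": -23.2},
    {"dx": 6, "dy": -0.76, "wz": -23.2},
    {"dx": 6, "dy": -0.76, "wz": -23.2},
    {"dx": 6, "dy": -0.76, "wz": -23.2},
    {"dx": 6, "dy": -0.76, "wz": -23.2},
  ],
)

```text
invalid input at $.rows[0]: expected keys dx, dy, dz, wx, wy, wz, hand
```

Run:
```python
from h import *
o=bot.get_obs();print(o['clock'],o['eef_pos'],o['tool_rot'],np.round(o['joint_pos'],2))
C,im=snap('wrist','w1.png')
for t in ['brush','rest']:
  for d in bot.outline_of('wrist',t)[:3]:
    print(t,round(d['score'],2),np.round(d['extent']))
    if t=='brush':
        ys,xs=np.nonzero(d['region']); P=np.array([ray(C,u,v,.05)[:2] for u,v in zip(xs,ys)])
        m=P.mean(0);w,V=np.linalg.eigh(np.cov(P.T));a=V[:,1];a=a if a[0]>0 else -a
        s=(P-m)@a; print('ends',m+a*s.min(),m+a*s.max(),'len',np.ptp(s),'mid',m+a*(s.min()+s.max())/2,'ang',np.degrees(np.arctan2(a[1],a[0])))
```

```text
1.1 [4.99994801e-01 1.75690175e-05 2.42289215e-01] [ 7.07098816e-01  7.07114746e-01 -1.26900391e-05 -9.98659929e-06] [ 0.    0.24  0.    1.34 -0.    1.57]
```

View pics/w1.png

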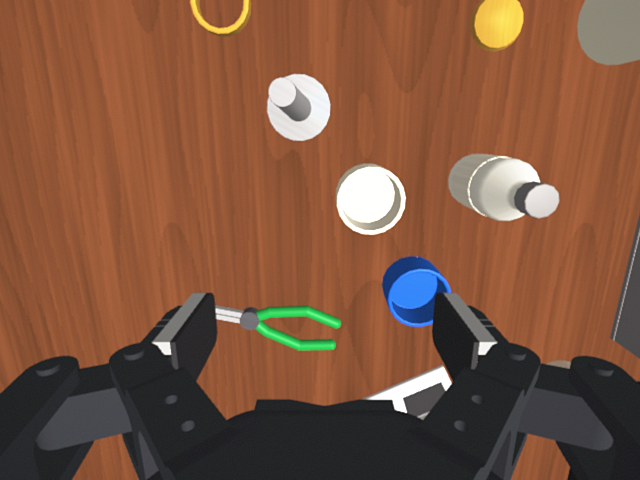

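The picture is unchanged because the move was refused: rows need every key. I'll send it again in full.

>>> drive_tool(
  rows=[
    {"dx": 6, "dy": -0.76, "dz": 0, "wx": 0, "wy": 0, "wz": -23.2, "hand": 60},
    {"dx": 6, "dy": -0.76, "dz": 0, "wx": 0, "wy": 0, "wz": -23.2, "hand": 60},
    {"dx": 6, "dy": -0.76, "dz": 0, "wx": 0, "wy": 0, "wz": -23.2, "hand": 60},
    {"dx": 6, "dy": -0.76, "dz": 0, "wx": 0, "wy": 0, "wz": -23.2, "hand": 60},
    {"dx": 6, "dy": -0.76, "dz": 0, "wx": 0, "wy": 0, "wz": -23.2, "hand": 60},
    {"dx": 6, "dy": -0.76, "dz": 0, "wx": 0, "wy": 0, "wz": -23.2, "hand": 60},
    {"dx": 6, "dy": -0.76, "dz": 0, "wx": 0, "wy": 0, "wz": -23.2, "hand": 60},
    {"dx": 6, "dy": -0.76, "dz": 0, "wx": 0, "wy": 0, "wz": -23.2, "hand": 60},
    {"dx": 6, "dy": -0.76, "dz": 0, "wx": 0, "wy": 0, "wz": -23.2, "hand": 60},
    {"dx": 6, "dy": -0.76, "dz": 0, "wx": 0, "wy": 0, "wz": -23.2, "hand": 60},
    {"dx": 6, "dy": -0.76, "dz": 0, "wx": 0, "wy": 0, "wz": -23.2, "hand": 60},
    {"dx": 6, "dy": -0.76, "dz": 0, "wx": 0, "wy": 0, "wz": -23.2, "hand": 60},
    {"dx": 6, "dy": -0.76, "dz": 0, "wx": 0, "wy": 0, "wz": -23.2, "hand": 60},
    {"dx": 6, "dy": -0.76, "dz": 0, "wx": 0, "wy": 0, "wz": -23.2, "hand": 60},
    {"dx": 6, "dy": -0.76, "dz": 0, "wx": 0, "wy": 0, "wz": -23.2, "hand": 60},
    {"dx": 6, "dy": -0.76, "dz": 0, "wx": 0, "wy": 0, "wz": -23.2, "hand": 60},
  ],
)

```text
clock: 2.85
eef_pos: [0.462, 0.3, 0.2422]
tool_rot: [-0.224, 0.975, -0.0, -0.0]
ft_force: [0.4, 0.7, -1.5]
grip_width: 0.0599
grasp_force: 0.0
```

```bash
cat > look.py <<'E'
from h import *
o=bot.get_obs();print(o['clock'],o['eef_pos'],o['tool_rot'],np.round(o['joint_pos'],2))
C,im=snap('wrist','w2.png')
for t in ['brush','rest']:
  for d in bot.outline_of('wrist',t)[:3]:
    print(t,round(d['score'],2),np.round(d['extent']))
    if t=='brush':
        ys,xs=np.nonzero(d['region']); P=np.array([ray(C,u,v,.05)[:2] for u,v in zip(xs,ys)])
        m=P.mean(0);w,V=np.linalg.eigh(np.cov(P.T));a=V[:,1];a=a if a[0]>0 else -a
        s=(P-m)@a; print('ends',m+a*s.min(),m+a*s.max(),'len',np.ptp(s),'mid',m+a*(s.min()+s.max())/2,'ang',np.degrees(np.arctan2(a[1],a[0])))
E
python3 look.py
```

```text
2.85 [0.46197177 0.29999194 0.24223589] [-2.24154315e-01  9.74553660e-01 -2.15920607e-05 -7.74969130e-05] [0.58 0.34 0.14 1.37 0.   0.12]
brush 0.94 [462. 269.  31.  94.]
ends [0.41045966 0.42729738] [0.50180259 0.45461135] len 0.0953393127918791 mid [0.45613113 0.44095437] ang 16.648067357980835
brush 0.61 [324. 207.  24. 194.]
ends [0.38419097 0.25722778] [0.54342715 0.34220382] len 0.1804912416049927 mid [0.46380906 0.2997158 ] ang 28.08651226752228
brush 0.42 [323. 200.  54. 127.]
ends [0.40473353 0.26886415] [0.50705081 0.32353537] len 0.11600761833622844 mid [0.45589217 0.29619976] ang 28.116940008317265
rest 0.84 [323. 201.  52. 129.]
rest 0.36 [324. 206.  23. 191.]
```

View pics/w2.png

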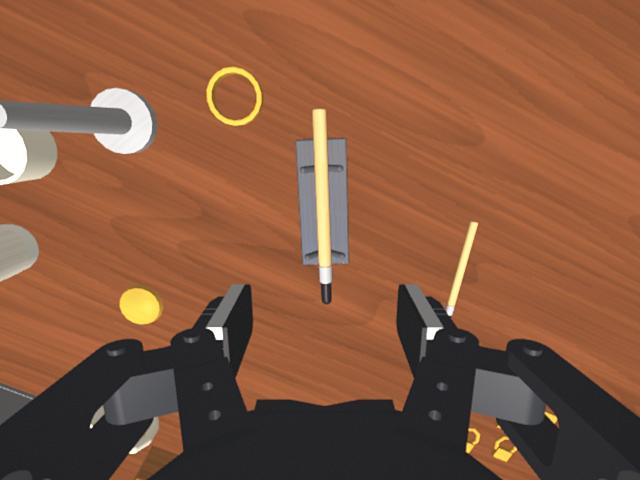

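The brush in the rest lies at (324,207) in the wrist view. It measures 180 mm, so it is the right one, with bristles at the bottom. I'll fine-align, descend and grip.

>>> drive_tool(
  rows=[
    {"dx": -0.03, "dy": -0.02, "dz": 1, "wx": 0, "wy": 0, "wz": -0.42, "hand": 50},
    {"dx": -0.03, "dy": -0.02, "dz": 2, "wx": 0, "wy": 0, "wz": -0.42, "hand": 50},
    {"dx": -0.03, "dy": -0.02, "dz": 2.8, "wx": 0, "wy": 0, "wz": -0.42, "hand": 50},
    {"dx": -0.03, "dy": -0.02, "dz": 3.4, "wx": 0, "wy": 0, "wz": -0.42, "hand": 50},
    {"dx": -0.03, "dy": -0.02, "dz": 3.8, "wx": 0, "wy": 0, "wz": -0.42, "hand": 50},
    {"dx": -0.03, "dy": -0.02, "dz": 4.0, "wx": 0, "wy": 0, "wz": -0.42, "hand": 50},
    {"dx": -0.03, "dy": -0.02, "dz": 4.0, "wx": 0, "wy": 0, "wz": -0.42, "hand": 50},
    {"dx": -0.03, "dy": -0.02, "dz": 4.0, "wx": 0, "wy": 0, "wz": -0.42, "hand": 20},
    {"dx": -0.03, "dy": -0.02, "dz": 4.0, "wx": 0, "wy": 0, "wz": -0.42, "hand": 14},
    {"dx": -0.03, "dy": -0.02, "dz": 4.0, "wx": 0, "wy": 0, "wz": -0.42, "hand": 5},
    {"dx": -0.03, "dy": -0.02, "dz": 4.0, "wx": 0, "wy": 0, "wz": -0.42, "hand": 5},
    {"dx": -0.03, "dy": -0.02, "dz": 4.0, "wx": 0, "wy": 0, "wz": -0.42, "hand": 5},
    {"dx": -0.03, "dy": -0.02, "dz": 4.0, "wx": 0, "wy": 0, "wz": -0.42, "hand": 5},
    {"dx": -0.03, "dy": -0.02, "dz": 4.0, "wx": 0, "wy": 0, "wz": -0.42, "hand": 5},
  ],
)

```text
clock: 4.4
eef_pos: [0.4651, 0.3001, 0.0437]
tool_rot: [-0.243, 0.97, 0.0, 0.002]
ft_force: [1.1, -2.1, 5.8]
grip_width: 0.0098
grasp_force: 58.7
```

>>> drive_tool(
  rows=[
    {"dx": 0, "dy": 0, "dz": -0.3, "wx": 0, "wy": 0, "wz": 0, "hand": 5},
    {"dx": 0, "dy": 0, "dz": -0.8, "wx": 0, "wy": 0, "wz": 0, "hand": 5},
    {"dx": 0, "dy": 0, "dz": -1.6, "wx": 0, "wy": 0, "wz": 0, "hand": 5},
    {"dx": 0, "dy": 0, "dz": -2.6, "wx": 0, "wy": 0, "wz": 0, "hand": 5},
    {"dx": 0, "dy": 0, "dz": -3.5, "wx": 0, "wy": 0, "wz": 0, "hand": 5},
    {"dx": 0, "dy": 0, "dz": -4.0, "wx": 0, "wy": 0, "wz": 0, "hand": 5},
    {"dx": 0, "dy": 0, "dz": -4.0, "wx": 0, "wy": 0, "wz": 0, "hand": 5},
  ],
)

```text
clock: 5.1
eef_pos: [0.4656, 0.3012, 0.2473]
tool_rot: [-0.243, 0.97, 0.002, 0.004]
ft_force: [0.5, 0.3, -0.1]
grip_width: 0.0099
grasp_force: 58.6
```

Run:
```python
from h import *
o=bot.get_obs();print(o['eef_pos'],o['tool_rot'],o['grip_width'],o['grasp_force'],o['ft_force'].round(1),o['joint_pos'].round(2))
C,im=snap('wrist'); D,im2=snap('side')
cv2.imwrite('pics/lift.png',np.hstack([cv2.resize(im,(400,300)),im2[200:500,100:500]]) [:,:,::-1])if 0 else cv2.imwrite('pics/lift.png',np.hstack([im[180:480,120:520],im2[100:400,120:520]])[:,:,::-1])
T=R.from_quat(o['tool_rot']).as_matrix()
for x in(-.09,0,.09):
    p=o['eef_pos']+T@np.array([x,0,-.008]); print(x,'wrist',proj(C,p).round(),'side',proj(D,p).round())
for z in [0]:
  C0=C
```

```text
[0.46556188 0.30122265 0.24726716] [-0.24284094  0.97005519  0.00176301  0.00425405] 0.009916439724748205 58.59535574913025 [ 0.5  0.3 -0.1] [0.57 0.34 0.15 1.38 0.   0.08]
-0.09 wrist [324. 504.] side [219. 264.]
0 wrist [324. 322.] side [281. 266.]
0.09 wrist [324.  63.] side [345. 269.]
```

View pics/lift.png

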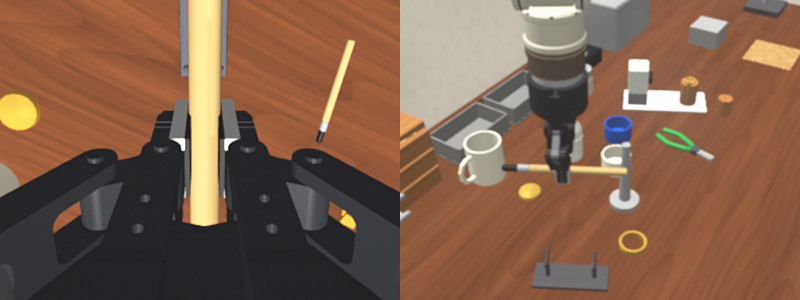

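The lift is good: in the side view the bristle tip is at (223,267) and the handle end at (347,271), close to prediction. The forks are empty. Next, the pot position and the dip pose.

```bash
cat >> h.py <<'E'
def pose(tip,psi,al,h=.005,L=.09):
    p,a=np.radians([psi,al]);H=np.array([np.cos(p),np.sin(p),0]);Z=np.array([0,0,1.])
    x=H*np.cos(a)+Z*np.sin(a); z=H*np.sin(a)-Z*np.cos(a)
    M=np.column_stack([x,np.cross(z,x),z]); return np.array(tip)-M@np.array([-L,0,-h]),M
def rel(P,M,P0,M0):
    return 'd',(M0.T@(P-P0)/.05).round(3),'w',(R.from_matrix(M0.T@M).as_rotvec(degrees=True)/5).round(3)
E
python3 - <<'E'
from h import *
c=bot.get_calibration('wrist');M=np.array(c['mount']);T=np.eye(4);T[:3,:3]=R.from_quat([.707107,.707107,0,0]).as_matrix();T[:3,3]=[.5,0,.2423];G=T@M
C=(240/np.tan(np.radians(c['vfov'])/2),c['cx'],c['cy'],G[:3,3],G[:3,:3],c)
im=cv2.imread('pics/wrist0.png');m=((im.min(2)>150)).astype(np.uint8);m[:,:330]=0;m[:,420:]=0;m[240:]=0;m[:150]=0
ct=max(cv2.findContours(m,0,1)[0],key=cv2.contourArea);print(cv2.minEnclosingCircle(ct))
for u,v in [(371,200),cv2.minEnclosingCircle(ct)[0]]: print('pot',ray(C,u,v,.04))
print('rimcheck',proj(C,[.545,.006,.04]),'blue',ray(C,418,294,.04),'mandrel',ray(C,298,107,.012))
S,_=snap('scene')
for d in bot.look_for('scene','pot')[:3]:
    e=d['extent'];print(d['score'],e,ray(S,e[0],e[1],.02))
D,_=snap('side')
for d in bot.look_for('side','pot')[:3]:
    e=d['extent'];print(d['score'],e,ray(D,e[0],e[1],.02))
o=bot.get_obs();P0=o['eef_pos'];M0=R.from_quat(o['tool_rot']).as_matrix();print(P0,o['tool_rot'])
E
```

```text
((370.4040832519531, 199.66754150390625), 34.97095489501953)
pot [0.54345247 0.00912261 0.04      ]
pot [0.54288906 0.00943474 0.04      ]
rimcheck [372.54935538 203.3188598 ] blue [ 0.59358931 -0.0857673   0.04      ] mandrel [0.47541862 0.09257137 0.012     ]
0.62 [315.3, 244.7, 26.6, 27.0] [0.53960449 0.01376137 0.02      ]
0.23 [265.9, 212.9, 31.1, 37.9] [ 0.45616003 -0.13962603  0.02      ]
0.82 [338.1, 229.9, 28.8, 30.0] [ 0.59160973 -0.08914658  0.02      ]
0.8 [328.5, 256.1, 22.6, 22.2] [0.56211385 0.00457892 0.02      ]
[0.46283108 0.29922775 0.24031943] [-2.42787131e-01  9.70077578e-01 -5.70887769e-04 -1.89106096e-03]
```

Run:
```python
from h import *
o=bot.get_obs();P0=np.array([.4638,.2997,.2422]);A=np.radians(208.1);M0=np.column_stack([[np.cos(A),np.sin(A),0],[np.sin(A),-np.cos(A),0],[0,0,-1]])
print(R.from_matrix(M0).as_quat())
pp,Mp=pose([.543,.009,.13],20,70);pd,_=pose([.543,.009,.015],20,70)
print(pp,pd)
A=np.radians(38.1);M1=np.column_stack([[np.cos(A),np.sin(A),0],[np.sin(A),-np.cos(A),0],[0,0,-1]])
P1=np.array([.50,-.02,.27]);print(rel(P1,M1,P0,M0)); print(rel(pp,Mp,P1,M1)); print(rel(pd,Mp,pp,Mp))
```

```text
[-0.24276855  0.97008424  0.          0.        ]
[0.57634055 0.02113497 0.21286224] [0.57634055 0.02113497 0.09786224]
('d', array([ 2.373, -5.981, -0.556]), 'w', array([ 0.,  0., 34.]))
('d', array([1.709, 0.295, 1.143]), 'w', array([-2.21 , 13.877,  3.157]))
('d', array([-2.161, -0.   ,  0.787]), 'w', array([0., 0., 0.]))
```

>>> drive_tool(
  rows=[
    {"dx": 0, "dy": 0, "dz": -0.56, "wx": 0, "wy": 0, "wz": 1.5, "hand": 5},
    {"dx": 0.24, "dy": -0.6, "dz": -0.56, "wx": 0, "wy": 0, "wz": 3, "hand": 5},
    {"dx": 0.48, "dy": -1.2, "dz": -0.56, "wx": 0, "wy": 0, "wz": 4.7, "hand": 5},
    {"dx": 0.72, "dy": -1.8, "dz": -0.56, "wx": 0, "wy": 0, "wz": 6.4, "hand": 5},
    {"dx": 0.95, "dy": -2.4, "dz": -0.56, "wx": 0, "wy": 0, "wz": 8.1, "hand": 5},
    {"dx": 1.2, "dy": -3.0, "dz": -0.56, "wx": 0, "wy": 0, "wz": 9.8, "hand": 5},
    {"dx": 1.42, "dy": -3.6, "dz": -0.56, "wx": 0, "wy": 0, "wz": 11.5, "hand": 5},
    {"dx": 1.66, "dy": -4.2, "dz": -0.56, "wx": 0, "wy": 0, "wz": 13.2, "hand": 5},
    {"dx": 1.9, "dy": -4.8, "dz": -0.56, "wx": 0, "wy": 0, "wz": 14.9, "hand": 5},
    {"dx": 2.14, "dy": -5.4, "dz": -0.56, "wx": 0, "wy": 0, "wz": 16.6, "hand": 5},
    {"dx": 2.37, "dy": -5.98, "dz": -0.56, "wx": 0, "wy": 0, "wz": 18.3, "hand": 5},
    {"dx": 2.37, "dy": -5.98, "dz": -0.56, "wx": 0, "wy": 0, "wz": 20, "hand": 5},
    {"dx": 2.37, "dy": -5.98, "dz": -0.56, "wx": 0, "wy": 0, "wz": 21.7, "hand": 5},
    {"dx": 2.37, "dy": -5.98, "dz": -0.56, "wx": 0, "wy": 0, "wz": 23.4, "hand": 5},
    {"dx": 2.37, "dy": -5.98, "dz": -0.56, "wx": 0, "wy": 0, "wz": 25.1, "hand": 5},
    {"dx": 2.37, "dy": -5.98, "dz": -0.56, "wx": 0, "wy": 0, "wz": 26.8, "hand": 5},
    {"dx": 2.37, "dy": -5.98, "dz": -0.56, "wx": 0, "wy": 0, "wz": 28.5, "hand": 5},
    {"dx": 2.37, "dy": -5.98, "dz": -0.56, "wx": 0, "wy": 0, "wz": 30.2, "hand": 5},
    {"dx": 2.37, "dy": -5.98, "dz": -0.56, "wx": 0, "wy": 0, "wz": 32, "hand": 5},
    {"dx": 2.37, "dy": -5.98, "dz": -0.56, "wx": 0, "wy": 0, "wz": 34, "hand": 5},
  ],
)

```text
clock: 7.4
eef_pos: [0.4995, -0.0198, 0.2689]
tool_rot: [0.941, 0.338, -0.001, -0.001]
ft_force: [0.0, 0.8, -0.5]
grip_width: 0.0101
grasp_force: 58.6
```

>>> drive_tool(
  rows=[
    {"dx": 0, "dy": 0, "dz": 0, "wx": 0, "wy": 0, "wz": 0, "hand": 5},
    {"dx": 0.2, "dy": 0.03, "dz": 0.13, "wx": -0.25, "wy": 1.5, "wz": 0.35, "hand": 5},
    {"dx": 0.4, "dy": 0.06, "dz": 0.26, "wx": -0.5, "wy": 3, "wz": 0.7, "hand": 5},
    {"dx": 0.6, "dy": 0.1, "dz": 0.39, "wx": -0.7, "wy": 4.5, "wz": 1.0, "hand": 5},
    {"dx": 0.8, "dy": 0.13, "dz": 0.52, "wx": -0.95, "wy": 6, "wz": 1.4, "hand": 5},
    {"dx": 1.0, "dy": 0.16, "dz": 0.65, "wx": -1.2, "wy": 7.5, "wz": 1.7, "hand": 5},
    {"dx": 1.2, "dy": 0.2, "dz": 0.78, "wx": -1.43, "wy": 9, "wz": 2.05, "hand": 5},
    {"dx": 1.4, "dy": 0.24, "dz": 0.91, "wx": -1.67, "wy": 10.5, "wz": 2.4, "hand": 5},
    {"dx": 1.6, "dy": 0.27, "dz": 1.04, "wx": -1.9, "wy": 12, "wz": 2.75, "hand": 5},
    {"dx": 1.71, "dy": 0.295, "dz": 1.14, "wx": -2.21, "wy": 13.88, "wz": 3.16, "hand": 5},
    {"dx": 1.71, "dy": 0.295, "dz": 1.14, "wx": -2.21, "wy": 13.88, "wz": 3.16, "hand": 5},
    {"dx": 1.71, "dy": 0.295, "dz": 1.14, "wx": -2.21, "wy": 13.88, "wz": 3.16, "hand": 5},
  ],
)

```text
clock: 8.6
eef_pos: [0.575, 0.0236, 0.2123]
tool_rot: [0.806, 0.157, 0.561, -0.107]
ft_force: [0.1, 0.1, -2.3]
grip_width: 0.0101
grasp_force: 58.6
```

Run:
```python
from h import *
o=bot.get_obs();print(o['clock'],o['eef_pos'],o['tool_rot'],o['grip_width'],o['grasp_force'],o['joint_pos'].round(2))
pp,Mp=pose([.543,.009,.13],20,70);M=R.from_quat(o['tool_rot']).as_matrix();print('err',rel(pp,Mp,o['eef_pos'],M))
S,a=snap('scene');D,b=snap('side')
for h in(.002,.005,.008):
  p=o['eef_pos']+M@[-.09,0,-h];print(p,proj(S,p).round(),proj(D,p).round())
cv2.imwrite('pics/pre.png',np.hstack([cv2.resize(a[150:300,240:390],(400,400),interpolation=2),cv2.resize(b[150:300,250:400],(400,400),interpolation=2)])[:,:,::-1])
```

```text
8.6 [0.57504152 0.02357012 0.21233559] [ 0.80596994  0.15689222  0.56065163 -0.10708421] 0.010072684011032975 58.62214922904968 [-0.24  0.21 -1.03 -0.81  0.58  2.89]
err ('d', array([0.012, 0.055, 0.002]), 'w', array([-0.343,  0.077,  0.167]))
[0.54431143 0.01091863 0.12867197] [313. 219.] [335. 220.]
[0.54170102 0.00987301 0.12971719] [313. 218.] [336. 219.]
[0.53909061 0.0088274  0.1307624 ] [313. 217.] [337. 219.]
```

View pics/pre.png

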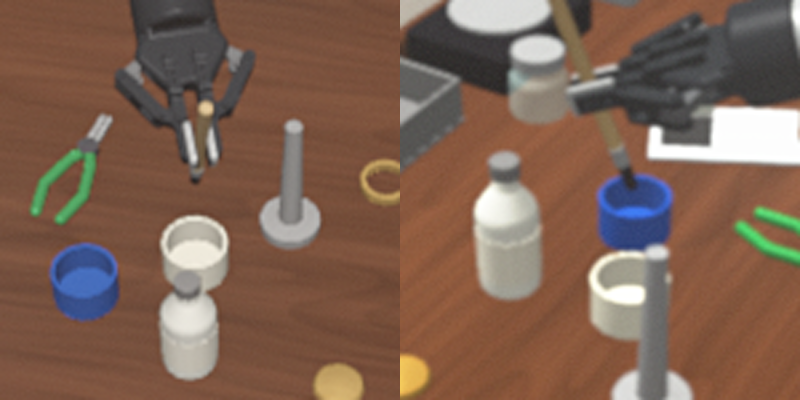

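The tip shows at (313.5,217) in the scene view and (336,219) in the side view, as predicted. It is over the white pot. Descending.

>>> drive_tool(
  rows=[
    {"dx": -0.3, "dy": 0, "dz": 0.11, "wx": 0, "wy": 0, "wz": 0, "hand": 5},
    {"dx": -0.6, "dy": 0, "dz": 0.22, "wx": 0, "wy": 0, "wz": 0, "hand": 5},
    {"dx": -0.9, "dy": 0, "dz": 0.33, "wx": 0, "wy": 0, "wz": 0, "hand": 5},
    {"dx": -1.1, "dy": 0, "dz": 0.4, "wx": 0, "wy": 0, "wz": 0, "hand": 5},
    {"dx": -1.2, "dy": 0, "dz": 0.43, "wx": 0, "wy": 0, "wz": 0, "hand": 5},
    {"dx": -1.2, "dy": 0, "dz": 0.43, "wx": 0, "wy": 0, "wz": 0, "hand": 5},
    {"dx": -1.2, "dy": 0, "dz": 0.43, "wx": 0, "wy": 0, "wz": 0, "hand": 5},
  ],
)

```text
clock: 9.4
eef_pos: [0.5754, 0.0229, 0.1495]
tool_rot: [0.807, 0.157, 0.56, -0.107]
ft_force: [0.6, -0.5, -0.4]
grip_width: 0.0098
grasp_force: 58.6
```

Run:
```python
from h import *
o=bot.get_obs();print(o['clock'],o['eef_pos'],o['tool_rot'],o['joint_pos'].round(2))
M=R.from_quat(o['tool_rot']).as_matrix();print('tip',o['eef_pos']+M@[-.09,0,-.006])
pp,Mp=pose([.543,.009,.067],20,70);print('err',rel(pp,Mp,o['eef_pos'],M))
```

```text
9.4 [0.57542718 0.02292122 0.14950949] [ 0.80650625  0.15661801  0.55991025 -0.1073265 ] [-0.24  0.45 -1.08 -1.1   0.58  2.89]
tip [0.5410552  0.00891056 0.0673008 ]
err ('d', array([0.008, 0.04 , 0.001]), 'w', array([-0.346,  0.097,  0.155]))
```

Run:
```python
from h import *
P0,M0=pose([.543,.009,.067],20,70,h=.0055) # commanded approx
pc,Mc=pose([.543,.009,.13],20,70);P0=pc+Mc@(np.array([-1.2,0,.43])*.05)
p,M=pose([.543,.009,.067],20,60,h=.006);print(rel(p,M,P0,Mc))
q,_=pose([.543,.009,.014],20,60,h=.006);print(rel(q,M,p,M))
```

```text
('d', array([-0.032, -0.   ,  0.332]), 'w', array([-0., -2.,  0.]))
('d', array([-0.918,  0.   ,  0.53 ]), 'w', array([0., 0., 0.]))
```

>>> drive_tool(
  rows=[
    {"dx": -0.02, "dy": 0, "dz": 0.17, "wx": 0, "wy": -1, "wz": 0, "hand": 5},
    {"dx": -0.03, "dy": 0, "dz": 0.33, "wx": 0, "wy": -2, "wz": 0, "hand": 5},
    {"dx": -0.03, "dy": 0, "dz": 0.33, "wx": 0, "wy": -2, "wz": 0, "hand": 5},
    {"dx": -0.23, "dy": 0, "dz": 0.45, "wx": 0, "wy": -2, "wz": 0, "hand": 5},
    {"dx": -0.23, "dy": 0, "dz": 0.45, "wx": 0, "wy": -2, "wz": 0, "hand": 5},
    {"dx": -0.23, "dy": 0, "dz": 0.45, "wx": 0, "wy": -2, "wz": 0, "hand": 5},
  ],
)

```text
clock: 10.0
eef_pos: [0.5905, 0.0295, 0.1308]
tool_rot: [0.852, 0.165, 0.487, -0.094]
ft_force: [0.0, 0.1, -0.8]
grip_width: 0.01
grasp_force: 58.6
```

Run:
```python
from h import *
o=bot.get_obs();print(o['clock'],o['eef_pos'],o['joint_pos'].round(2))
M=R.from_quat(o['tool_rot']).as_matrix();print('tip',o['eef_pos']+M@[-.09,0,-.006])
q,M1=pose([.543,.009,.014],20,60,h=.006);print('err',rel(q,M1,o['eef_pos'],M))
```

```text
10.0 [0.5905011  0.02947426 0.13079051] [-0.18  0.32 -0.95 -0.66  0.48  2.83]
tip [0.54335632 0.01042592 0.05628862]
err ('d', array([-0.737,  0.058,  0.398]), 'w', array([-0.319,  0.1  ,  0.203]))
```

>>> drive_tool(
  rows=[
    {"dx": -0.2, "dy": 0.01, "dz": 0.1, "wx": 0, "wy": 0, "wz": 0, "hand": 5},
    {"dx": -0.4, "dy": 0.02, "dz": 0.21, "wx": 0, "wy": 0, "wz": 0, "hand": 5},
    {"dx": -0.55, "dy": 0.03, "dz": 0.31, "wx": 0, "wy": 0, "wz": 0, "hand": 5},
    {"dx": -0.65, "dy": 0.03, "dz": 0.37, "wx": 0, "wy": 0, "wz": 0, "hand": 5},
    {"dx": -0.72, "dy": 0.03, "dz": 0.4, "wx": 0, "wy": 0, "wz": 0, "hand": 5},
    {"dx": -0.72, "dy": 0.03, "dz": 0.4, "wx": 0, "wy": 0, "wz": 0, "hand": 5},
    {"dx": -0.72, "dy": 0.03, "dz": 0.4, "wx": 0, "wy": 0, "wz": 0, "hand": 5},
    {"dx": -0.72, "dy": 0.03, "dz": 0.4, "wx": 0, "wy": 0, "wz": 0, "hand": 5},
  ],
)

```text
clock: 10.8
eef_pos: [0.5906, 0.0275, 0.0898]
tool_rot: [0.852, 0.165, 0.488, -0.094]
ft_force: [0.5, -0.3, -0.1]
grip_width: 0.0097
grasp_force: 58.6
```

Run:
```python
from h import *
o=bot.get_obs();print(o['clock'],o['eef_pos'],o['joint_pos'].round(2),o['ft_force'].round(1))
M=R.from_quat(o['tool_rot']).as_matrix();print('tip',o['eef_pos']+M@[-.09,0,-.006])
S,a=snap('scene');D,b=snap('side')
cv2.imwrite('pics/dip.png',np.hstack([cv2.resize(a[150:300,240:390],(400,400),interpolation=2),cv2.resize(b[150:300,250:400],(400,400),interpolation=2)])[:,:,::-1])
```

```text
10.8 [0.59059062 0.02754566 0.08979013] [-0.18  0.46 -0.98 -0.83  0.48  2.83] [ 0.5 -0.3 -0.1]
tip [0.54351043 0.00851858 0.01524199]
```

View pics/dip.png

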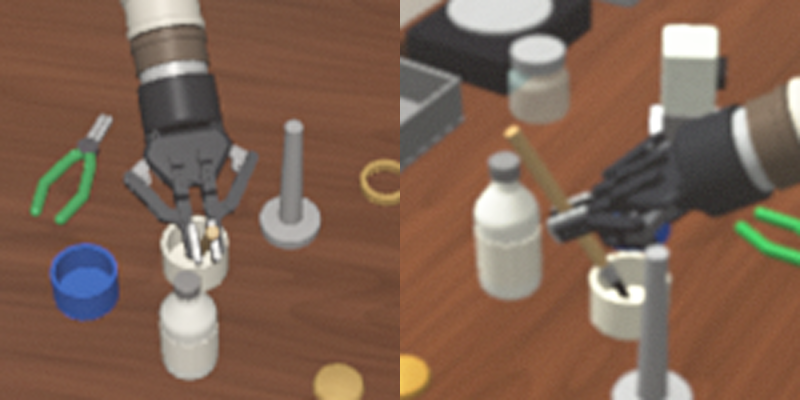

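The dip view shows the bristles inside the white pot, with the tip about 9 mm above its floor. I'll go a touch deeper, hold, then rise.

>>> drive_tool(
  rows=[
    {"dx": -0.05, "dy": 0, "dz": 0.03, "wx": 0, "wy": 0, "wz": 0, "hand": 5},
    {"dx": -0.06, "dy": 0, "dz": 0.035, "wx": 0, "wy": 0, "wz": 0, "hand": 5},
    {"dx": -0.06, "dy": 0, "dz": 0.035, "wx": 0, "wy": 0, "wz": 0, "hand": 5},
    {"dx": -0.06, "dy": 0, "dz": 0.035, "wx": 0, "wy": 0, "wz": 0, "hand": 5},
    {"dx": -0.06, "dy": 0, "dz": 0.035, "wx": 0, "wy": 0, "wz": 0, "hand": 5},
    {"dx": 0.2, "dy": 0, "dz": -0.12, "wx": 0, "wy": 0, "wz": 0, "hand": 5},
    {"dx": 0.6, "dy": 0, "dz": -0.35, "wx": 0, "wy": 0, "wz": 0, "hand": 5},
    {"dx": 1.1, "dy": 0, "dz": -0.64, "wx": 0, "wy": 0, "wz": 0, "hand": 5},
    {"dx": 1.7, "dy": 0, "dz": -0.98, "wx": 0, "wy": 0, "wz": 0, "hand": 5},
    {"dx": 2.2, "dy": 0, "dz": -1.27, "wx": 0, "wy": 0, "wz": 0, "hand": 5},
    {"dx": 2.6, "dy": 0, "dz": -1.5, "wx": 0, "wy": 0, "wz": 0, "hand": 5},
    {"dx": 2.6, "dy": 0, "dz": -1.5, "wx": 0, "wy": 0, "wz": 0, "hand": 5},
  ],
)

```text
clock: 12.1
eef_pos: [0.5935, 0.0279, 0.2451]
tool_rot: [0.85, 0.166, 0.491, -0.092]
ft_force: [0.5, -0.2, 0.2]
grip_width: 0.0099
grasp_force: 58.6
```

Run:
```python
from h import *
o=bot.get_obs();print(o['clock'],o['eef_pos'],o['tool_rot'],o['joint_pos'].round(2))
S,a=snap('scene')
def show(n,C,ts):
  for t in ts:
    for d in bot.look_for(n,t)[:2]: e=d['extent'];print(n,t,round(d['score'],2),np.round(e),ray(C,e[0],e[1],.035).round(3))
show('scene',S,['block','setting','stand','lens','pot'])
D,b=snap('side');show('side',D,['block','setting','stand','lens','pot'])
cv2.imwrite('pics/stand.png',np.hstack([cv2.resize(a[170:290,160:280],(400,400),interpolation=2),cv2.resize(b[140:260,340:460],(400,400),interpolation=2)])[:,:,::-1])
```

```text
12.1 [0.59354332 0.0279383  0.24509525] [ 0.85002665  0.16591543  0.4913517  -0.09219692] [-0.18  0.02 -0.81 -0.24  0.48  2.83]
scene block 0.72 [202. 218.  23.  28.] [ 0.515 -0.299  0.035]
scene setting 0.88 [202. 218.  21.  24.] [ 0.516 -0.301  0.035]
scene setting 0.66 [203. 305.  27.  32.] [ 0.778 -0.214  0.035]
scene stand 0.68 [202. 218.  25.  28.] [ 0.517 -0.301  0.035]
scene lens 0.7 [204. 244.  54.  68.] [ 0.598 -0.268  0.035]
scene pot 0.87 [271. 256.  26.  28.] [ 0.607 -0.088  0.035]
scene pot 0.76 [312. 245.  27.  26.] [0.554 0.008 0.035]
side block 0.84 [407. 192.  13.  28.] [ 0.512 -0.302  0.035]
side block 0.18 [310. 171.  53.  73.] [ 0.777 -0.262  0.035]
side setting 0.68 [410. 192.  19.  28.] [ 0.506 -0.306  0.035]
side stand 0.83 [383. 186.  85.  50.] [ 0.577 -0.297  0.035]
side lens 0.88 [386. 189.  80.  52.] [ 0.564 -0.284  0.035]
side pot 0.98 [329. 260.  21.  29.] [0.546 0.03  0.035]
side pot 0.6 [336. 230.  31.  27.] [ 0.585 -0.068  0.035]
```

View pics/stand.png

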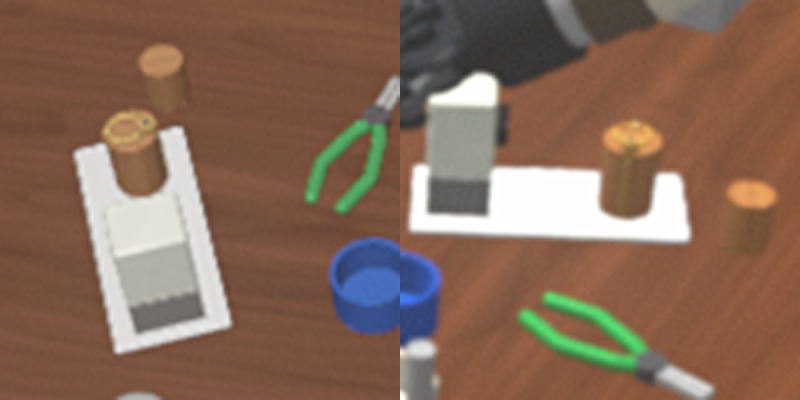

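Stand view: the setting is at about (204,207) in scene pixels, at the block's left edge as seen by the robot. The camera box lies to +x. I need a near wrist look, off to the side of the held brush.

Run:
```python
from h import *
o=bot.get_obs();P0,M0=o['eef_pos'],R.from_quat(o['tool_rot']).as_matrix()
_,M=pose([0,0,0],-15,5)
P=np.array([.50,-.22,.28]);print(rel(P,M,P0,M0))
```

```text
('d', array([-1.092,  3.927, -3.473]), 'w', array([ -4.075, -10.504,   6.475]))
```

>>> drive_tool(
  rows=[
    {"dx": -0.14, "dy": 0.5, "dz": -0.44, "wx": -0.5, "wy": -1.3, "wz": 0.8, "hand": 5},
    {"dx": -0.28, "dy": 1.0, "dz": -0.88, "wx": -1, "wy": -2.6, "wz": 1.6, "hand": 5},
    {"dx": -0.42, "dy": 1.5, "dz": -1.32, "wx": -1.5, "wy": -3.9, "wz": 2.4, "hand": 5},
    {"dx": -0.56, "dy": 2.0, "dz": -1.76, "wx": -2, "wy": -5.2, "wz": 3.2, "hand": 5},
    {"dx": -0.7, "dy": 2.5, "dz": -2.2, "wx": -2.5, "wy": -6.5, "wz": 4, "hand": 5},
    {"dx": -0.84, "dy": 3.0, "dz": -2.64, "wx": -3, "wy": -7.8, "wz": 4.8, "hand": 5},
    {"dx": -0.98, "dy": 3.5, "dz": -3.08, "wx": -3.5, "wy": -9.1, "wz": 5.6, "hand": 5},
    {"dx": -1.09, "dy": 3.93, "dz": -3.47, "wx": -4.08, "wy": -10.5, "wz": 6.48, "hand": 5},
    {"dx": -1.09, "dy": 3.93, "dz": -3.47, "wx": -4.08, "wy": -10.5, "wz": 6.48, "hand": 5},
    {"dx": -1.09, "dy": 3.93, "dz": -3.47, "wx": -4.08, "wy": -10.5, "wz": 6.48, "hand": 5},
    {"dx": -1.09, "dy": 3.93, "dz": -3.47, "wx": -4.08, "wy": -10.5, "wz": 6.48, "hand": 5},
    {"dx": -1.09, "dy": 3.93, "dz": -3.47, "wx": -4.08, "wy": -10.5, "wz": 6.48, "hand": 5},
  ],
)

```text
clock: 13.9
eef_pos: [0.4996, -0.2192, 0.2806]
tool_rot: [0.99, -0.13, 0.044, 0.006]
ft_force: [-0.0, 0.8, -1.1]
grip_width: 0.0101
grasp_force: 58.6
```

Run:
```python
from h import *
o=bot.get_obs();print(o['clock'],o['eef_pos'],o['tool_rot'],o['joint_pos'].round(2),np.abs(o['joint_vel']).max())
C,a=snap('wrist','w4.png');np.savez('w4.npz',P=o['eef_pos'],q=o['tool_rot'])
for t in ['block','setting','stand','lens','spare']:
    for d in bot.look_for('wrist',t)[:2]: e=d['extent'];print(t,round(d['score'],2),np.round(e))
```

```text
13.9 [ 0.4996478  -0.21917612  0.28061453] [ 0.99048697 -0.13018551  0.04422733  0.00558966] [-0.42  0.25  0.11  1.35  0.01  2.98] 0.007374727393232109
block 0.73 [403. 190.  51.  42.]
setting 0.84 [404. 191.  55.  47.]
stand 0.94 [363. 131. 186. 213.]
lens 0.78 [362. 133. 182. 218.]
spare 0.96 [428. 271.  41.  44.]
```

View pics/w4.png

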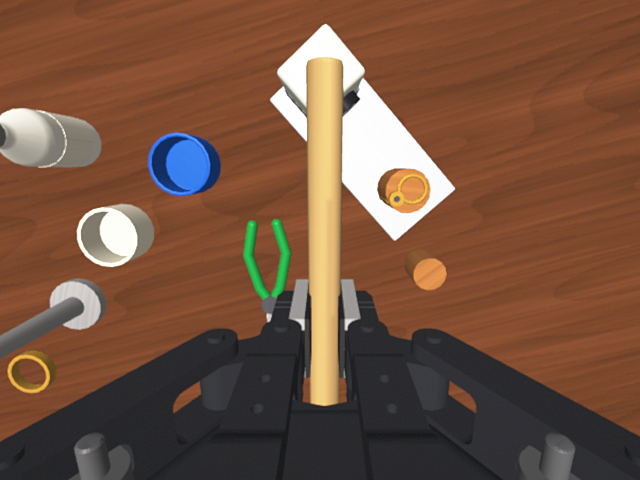

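Wrist view: the block top is near (408,188) and the setting disc at (397,199). Stand plate corners are at (455,187), (394,240) and (271,100), and the lens at (351,101). From here I'll work with numbers.

Run:
```python
from h import *
from scipy.optimize import minimize
C=cam('wrist'); a=bot.camera('wrist')
def P(u,v,z): return ray(C,u,v,z).round(4)
r,l,b=P(455,187,.006),P(271,100,.006),P(394,240,.006)
print('corners',r,b,l,'near w',np.linalg.norm(r-b),'len',np.linalg.norm(l-b),'ang side',np.degrees(np.arctan2(*(l-b)[1::-1])),'ang near+90',np.degrees(np.arctan2(*(r-b)[1::-1]))+90)
# plate white mask refine edges by line fit
g=a.min(2).astype(int)
m=(g>170).astype(np.uint8)
def edge(p,q,inside):  # subpixel along normals
    p,q=np.array(p,float),np.array(q,float);t=(q-p)/np.linalg.norm(q-p);n=np.array([-t[1],t[0]]); n*=np.sign((np.array(inside)-p)@n)
    out=[]
    for s in np.linspace(.1,.9,40):
        c=p+s*(q-p); pr=np.array([cv2.getRectSubPix(a.astype(np.float32).min(2),(1,1),tuple(map(float,c+k*n)))[0,0] for k in np.arange(-8,8.1,.25)])
        k=np.argmax(np.gradient(cv2.GaussianBlur(pr.reshape(1,-1),(0,0),2).ravel())); out.append(P(*(c+np.arange(-8,8.1,.25)[k]*n),.006)[:2])
    out=np.array(out);vx,vy,x0,y0=cv2.fitLine(out.astype(np.float32),cv2.DIST_HUBER,0,.001,.001).ravel();return np.array([x0,y0]),np.array([vx,vy])
L={}
for n,p,q in [('left',(394,240),(271,100)),('near',(394,240),(455,187)),('right',(455,187),(385,107))]:
    x0,d=edge(p,q,(370,170));d=d*(1 if d[0]>0 else -1);L[n]=(x0,d);print(n,x0,np.degrees(np.arctan2(d[1],d[0])))
for d in bot.outline_of('wrist','block')[:1]:
    reg=d['region'].astype(np.uint8);ys,xs=np.nonzero(reg);print('block px',len(xs),d['extent'])
    th=np.linspace(0,2*np.pi,60)
    def sil(x,y):
        pts=np.array([proj(C,[x+.022*np.cos(t),y+.022*np.sin(t),z]) for z in(.006,.066) for t in th],np.float32)
        k=np.zeros((480,640),np.uint8);cv2.fillConvexPoly(k,(cv2.convexHull(pts)*16).astype(np.int32),1,cv2.LINE_8,4);return k
    f=lambda p:1-(sil(*p)&reg).sum()/(sil(*p)|reg).sum()
    best=minimize(f,P(404,192,.04)[:2],method='Nelder-Mead',options=dict(initial_simplex=P(404,192,.04)[:2]+np.array([[0,0],[.01,0],[0,.01]])));print('block',best.x,best.fun)
crop=cv2.resize(a[170:220,370:440],None,fx=4,fy=4,interpolation=2);gr=cv2.cvtColor(crop,cv2.COLOR_RGB2GRAY)
h=cv2.HoughCircles(gr,cv2.HOUGH_GRADIENT,1.5,20,param1=80,param2=12,minRadius=22,maxRadius=40)
for c in h[0][:4]:print('circ',c[:2]/4+[370,170],c[2]/4,P(*(c[:2]/4+[370,170]-.375),.074))
for u,v in[(397,199)]: print('setting',P(u,v,.074))
for row in a[191:208,386:410]: print(' '.join('%02x%02x%02x'%tuple(p) for p in row[::2]))
```

```text
corners [ 0.4946 -0.3712  0.006 ] [ 0.4531 -0.2912  0.006 ] [ 0.6375 -0.1979  0.006 ] near w 0.09012352634024033 len 0.2066597445077294 ang side 26.83782711862694 ang near+90 27.41802705746042
left [ 0.55116    -0.23946999] 27.301775
near [ 0.4728475 -0.3322525] -62.973515
right [ 0.54971 -0.34127] 27.110119
block px 1907 [404.2, 191.8, 50.0, 45.0]
block [ 0.51041059 -0.30619577] 0.06975609756097556
circ [412.5625 188.5625] 9.775 [ 0.5137 -0.3096  0.074 ]
circ [396.4375 199.8125] 7.7125 [ 0.5074 -0.2926  0.074 ]
circ [388.5625 182.9375] 9.775 [ 0.5247 -0.289   0.074 ]
circ [407.6875 187.0625] 9.775 [ 0.5163 -0.3055  0.074 ]
setting [ 0.5075 -0.2935  0.074 ]
e99751 e3954f e49450 db8f4b db8f4a ce8e40 f3c249 d78e49 ea9b56 ea9d54 eb9d54 eb9d54
e7954f e39550 db8c4b bf863c dfa340 dea53e f3c24a df9a46 e49450 e49652 e69852 e69953
e89750 e3934f bb803a dca33c f4c248 f4c349 f6c84a edb44a e19251 e0904d e1924d e29450
eb9b53 de8e4a be8c35 f5c247 f6c74a f7c94a f7c94b f6c84d e59a4e e0914e e2934e e0914d
eb9850 be7e3c e1a63e f7c84a f8c849 fbcc4c f9ca4b f6c749 edae4f e2924e e29451 e1924f
ed9851 a07431 
[... 293 characters left out ...]
 f4c449 e19f48 e1924f e39350
a46f37 a77a2d facc50 f1ba51 66656e 62666e 8c796b f8c349 f3c24a efba45 e2a248 db8d4c
ba803a ad7c33 f9c84b f3be4f 8c7969 66666f bd9561 f6c449 efbb47 efbc48 efbd46 e2a345
b17d34 b4793c f7c349 f6c349 daa45b b08c64 ecb353 f3c348 eab549 d99e3e f0bd44 f6c74c
9f6f27 a26933 edb243 f5c449 f5c14e efb750 f6c247 f3c247 edab4e d58e47 dea542 efbb46
7e5b39 7e4f26 d7963f f6c54a f5c247 f5c248 f3c247 f2bf4b eda053 e79653 d48e44 c88e3a
bcb0ad 644231 c9803d f4bd4c f3c147 f3c348 f2c04b edad4c e59650 e79752 e39451 c77f43
ffffff b6aba8 a36435 eda54a efb54c f0b94a edae4d e59a4f e39651 e2934e e4954f e3924d
ffffff ffffff 9b847c e18b44 e69b4d e8a250 e5994f e2954f e49751 e39450 e39450 e4954f
```

Run:
```python
from h import *
o=bot.get_obs();P0,M0=o['eef_pos'],R.from_quat(o['tool_rot']).as_matrix()
p,M=pose([.508,-.2932,.12],-5,70,h=.006);print(p,rel(p,M,P0,M0))
```

```text
[ 0.54428138 -0.29637421  0.20252022] ('d', array([1.102, 1.248, 1.672]), 'w', array([ 1.289, 12.943, -1.677]))
```

>>> drive_tool(
  rows=[
    {"dx": 0.11, "dy": 0.12, "dz": 0, "wx": 0.13, "wy": 1.3, "wz": -0.17, "hand": 5},
    {"dx": 0.22, "dy": 0.25, "dz": 0.1, "wx": 0.26, "wy": 2.6, "wz": -0.33, "hand": 5},
    {"dx": 0.33, "dy": 0.37, "dz": 0.2, "wx": 0.39, "wy": 3.9, "wz": -0.5, "hand": 5},
    {"dx": 0.44, "dy": 0.5, "dz": 0.3, "wx": 0.52, "wy": 5.2, "wz": -0.67, "hand": 5},
    {"dx": 0.55, "dy": 0.62, "dz": 0.5, "wx": 0.65, "wy": 6.5, "wz": -0.84, "hand": 5},
    {"dx": 0.66, "dy": 0.75, "dz": 0.7, "wx": 0.78, "wy": 7.8, "wz": -1, "hand": 5},
    {"dx": 0.77, "dy": 0.87, "dz": 0.95, "wx": 0.9, "wy": 9.1, "wz": -1.17, "hand": 5},
    {"dx": 0.88, "dy": 1.0, "dz": 1.2, "wx": 1.03, "wy": 10.4, "wz": -1.34, "hand": 5},
    {"dx": 1.0, "dy": 1.12, "dz": 1.45, "wx": 1.16, "wy": 11.7, "wz": -1.51, "hand": 5},
    {"dx": 1.1, "dy": 1.25, "dz": 1.67, "wx": 1.29, "wy": 12.94, "wz": -1.68, "hand": 5},
    {"dx": 1.1, "dy": 1.25, "dz": 1.67, "wx": 1.29, "wy": 12.94, "wz": -1.68, "hand": 5},
    {"dx": 1.1, "dy": 1.25, "dz": 1.67, "wx": 1.29, "wy": 12.94, "wz": -1.68, "hand": 5},
    {"dx": 1.1, "dy": 1.25, "dz": 1.67, "wx": 1.29, "wy": 12.94, "wz": -1.68, "hand": 5},
    {"dx": 1.1, "dy": 1.25, "dz": 1.67, "wx": 1.29, "wy": 12.94, "wz": -1.68, "hand": 5},
  ],
)

```text
clock: 15.7
eef_pos: [0.5449, -0.2969, 0.2038]
tool_rot: [0.818, -0.035, 0.573, 0.025]
ft_force: [0.7, 0.3, -0.1]
grip_width: 0.0099
grasp_force: 58.7
```

```bash
cat > tip.py <<'E'
from h import *
import sys
tgt=np.array(list(map(float,sys.argv[1:4])))
S,a=snap('scene');D,b=snap('side')
o=bot.get_obs();print(o['clock'],o['eef_pos'],o['tool_rot'],o['joint_pos'].round(2),o['ft_force'].round(2))
M=R.from_quat(o['tool_rot']).as_matrix();tip=o['eef_pos']+M@[-.09,0,-.006];print('tip',tip.round(4),'need',(M.T@(tgt-tip)/.05).round(3))
for n,C,im in(('scene',S,a),('side',D,b)):
    q=proj(C,tip);print(n,'tip px',q.round(1),'grip->tip dir',(q-proj(C,tip+M@[.024,0,0])).round(1),'setting px',proj(C,[.508,-.2932,.074]).round(1))
    u,v=q.astype(int); g=cv2.cvtColor(im,cv2.COLOR_RGB2GRAY)[v-14:v+12,u-12:u+13]
    for r,row in enumerate(g): print(v-14+r,' '.join('%3d'%x for x in row))
    print('cols from',u-12)
E
python3 tip.py .508 -.2932 .073
```

```text
15.8 [ 0.54505688 -0.29685721  0.20471641] [ 0.81796792 -0.03476241  0.57363148  0.0258261 ] [-0.79  0.3  -0.91 -0.77  0.65  2.86] [-0.6  -0.01 -0.49]
tip [ 0.5089 -0.2939  0.1221] need [-0.93  -0.015  0.317]
scene tip px [199.5 194.6] grip->tip dir [2.7 3.6] setting px [202.9 206.7]
180 100 104 127 178 196 152  82  64  64  47  54  71  85  85  84  84  82  87  87  85  88  87  86  87  89
181  88 101 148 198 191 116  69  68  61  44  56  80  90  89  88  88  87  85  87  86  84  83  84  85  86
182  62  95 160 204 180  95  64  68  55  53  64  89  92  92  92  91  89  87  86  87  87  88  89  86  87
183  51 114 180 198 153  82  65  58  51  59  77  91  90  87  91  88  89  90  96 108 115 120 122 114 107
184  55 136 197 191 121  66  56  44  42  58  83  89  89  88  89  88  91 114 129 135 142 144 148 141 139
185  59 133 189 178 109  78  49  42  46  70  87  91  90  87  87  94 119 141 152 150 149 150 150 151 153
186  60 110 145 141 107  98  82  69  72  91  94  92  92  90  94 114 144 152 151 151 151 151 149 148 149
187  79  85  88  95 103 108 104  97  98 109 107  95  92  92 105 134 152 151 149 146 144
[... 3995 characters left out ...]
99 103  99 103 102 102 103 104 105 106 106 107 108 106 104 100
169  98  96  98  95  99 100  99 101  98 100 104 103 104 101 102 103 104 106 108 104 106 105 102  99  98
170  98  96  97  97 101  99  98 100 104 102 102 103 103 107 106 106 107 105 102 104 104 101  98  98 101
171  97  97  98 100  99  97 101 100 102 100 106 104 109 103 109 109 106 106 104 103 102  99  99 102  96
172  96  98  97  98  99  99 101 103 103 103 103 108 106 108 109 108 108 107 105 102  99 101 100  98  99
173  98  96  99 101  99 102 102 101 103 102 106 106 112 111 112 110 109 105 104 102 107 103 101  99 101
174  99  99  98 102 101 102 101 102 104 106 107 107 109 107 107 109 105 105 107 104 104 107 103 104 101
cols from 398
```

>>> drive_tool(
  rows=[
    {"dx": -0.2, "dy": 0, "dz": 0.07, "wx": 0, "wy": 0, "wz": 0, "hand": 5},
    {"dx": -0.4, "dy": -0.01, "dz": 0.14, "wx": 0, "wy": 0, "wz": 0, "hand": 5},
    {"dx": -0.6, "dy": -0.015, "dz": 0.2, "wx": 0, "wy": 0, "wz": 0, "hand": 5},
    {"dx": -0.75, "dy": -0.015, "dz": 0.26, "wx": 0, "wy": 0, "wz": 0, "hand": 5},
    {"dx": -0.83, "dy": -0.015, "dz": 0.285, "wx": 0, "wy": 0, "wz": 0, "hand": 5},
    {"dx": -0.88, "dy": -0.015, "dz": 0.3, "wx": 0, "wy": 0, "wz": 0, "hand": 5},
    {"dx": -0.92, "dy": -0.015, "dz": 0.315, "wx": 0, "wy": 0, "wz": 0, "hand": 5},
    {"dx": -0.92, "dy": -0.015, "dz": 0.315, "wx": 0, "wy": 0, "wz": 0, "hand": 5},
  ],
)

```text
clock: 16.6
eef_pos: [0.5435, -0.2959, 0.1542]
tool_rot: [0.818, -0.035, 0.573, 0.025]
ft_force: [-0.3, -0.3, 0.2]
grip_width: 0.0098
grasp_force: 58.7
```

```bash
sed -i 's/^    u,v=q/    if len(sys.argv)>4: continue\n    u,v=q/' tip.py; python3 tip.py .508 -.2932 .070 n
```

```text
16.7 [ 0.5434686  -0.29587254  0.1542885 ] [ 0.81839343 -0.0355174   0.5730056   0.02520503] [-0.79  0.46 -0.95 -0.96  0.65  2.86] [0.73 0.07 0.36]
tip [ 0.5072 -0.2927  0.0718] need [-0.027  0.008  0.028]
scene tip px [203.3 207. ] grip->tip dir [2.6 3.4] setting px [202.9 206.7]
side tip px [408.9 181.5] grip->tip dir [2.  8.9] setting px [408.7 180.6]
```

>>> drive_tool(
  rows=[
    {"dx": -0.03, "dy": 0, "dz": 0.02, "wx": 0, "wy": 0, "wz": 0, "hand": 5},
    {"dx": -0.055, "dy": 0, "dz": 0.03, "wx": 0, "wy": 0, "wz": 0, "hand": 5},
    {"dx": -0.055, "dy": 0, "dz": 0.03, "wx": 0, "wy": 0, "wz": 0, "hand": 5},
    {"dx": -0.055, "dy": 0, "dz": 0.03, "wx": 0, "wy": 0, "wz": 0, "hand": 5},
    {"dx": -0.055, "dy": 0, "dz": 0.03, "wx": 0, "wy": 0, "wz": 0, "hand": 5},
  ],
)

```text
clock: 17.2
eef_pos: [0.5438, -0.2958, 0.1507]
tool_rot: [0.819, -0.036, 0.573, 0.025]
ft_force: [-0.1, 0.1, 1.1]
grip_width: 0.0095
grasp_force: 58.7
```

Run:
```python
import runpy,sys
sys.argv=['tip.py','.508','-.2932','.070']
import io,contextlib
f=io.StringIO()
with contextlib.redirect_stdout(f): runpy.run_path('tip.py')
t=f.getvalue().split('\n'); i=[k for k,l in enumerate(t) if l.startswith('side')][0]
print('\n'.join(t[:3]+t[i:]))
```

```text
17.3 [ 0.54375824 -0.29584999  0.15072528] [ 0.81855895 -0.03569884  0.57276367  0.02507202] [-0.79  0.47 -0.95 -0.97  0.65  2.86] [-0.37 -0.18 -0.11]
tip [ 0.5074 -0.2927  0.0682] need [ 0.038  0.009 -0.   ]
scene tip px [203.6 208. ] grip->tip dir [2.6 3.3] setting px [202.9 206.7]
side tip px [408.6 182.7] grip->tip dir [2.  8.9] setting px [408.7 180.6]
168 101 102 100  99  93  95 103 118 127 134 136 137 129 111 102 102 101 102 104 105 108 110 107 108 102
169 102 102  99  96 100  96 103 113 127 133 137 133 122 111 105 102 104 103 106 106 106 106 107 104 104
170 101  99  97  99  96  98  99 109 118 123 125 121 113 105 105 104 104 102 108 107 107 107 103 104  99
171 101  97  95  94  99  98  98 104 116 117 119 114 110 106 106 108 108 107 108 106 105 101 103 101  98
172  99  96  97  96  98  99 101 103 111 117 120 117 112 110 108 109 109 112 109 109 104 105 101 101 100
173  98  98  97  98  97 101 101 102 110 117 119 119 115 110 109 110 110 111 107 108 107 106 103 101 103
174  96  98  99 100  99 100 104 100 106 113 113 113 104 102 106 109 110 108 109 103 106 103 105 108 103
175 100 100 
[... 1277 characters left out ...]
99  99 103 104 103 104 104 105 101  96  91  91  91  97 102 107
188 107 106 105 108 111 117 114 110 104 100 103 108 109 103  92  91  94  95  92  93  91  94  99 107 105
189 109 107 107 108 110 114 112 108 103  98 102 108 104 100  95  92  94  92  91  91  89  93  98 104 102
190 140 138 136 129 118 117 110 107 100  99 101 102 101  95  91  93  94  96  93  92  90  97 106 109 109
191 220 219 210 179 144 120 109 106 102 100 102 102 100  94  92  92  93  94  91  89 104 130 149 153 150
192 255 255 255 229 164 123 110 104 101  98 101 101  98  97  92  94  95  94  91  92 132 193 227 231 230
193 255 255 255 237 165 118 106 101 101 101 104 103  97  94  93  92  94  95  88  98 162 239 255 255 255
cols from 396
```

The bristles are visibly compressed on the setting (side view, dark tip ends at row 180). I'll rise and head back with the brush level.

Run:
```python
from h import *
P0=np.array([.5438,-.2958,.1507]);M0=R.from_quat(bot.get_obs()['tool_rot']).as_matrix()
U=P0+[0,0,.13];print('up',rel(U,M0,P0,M0))
def down(A):
    A=np.radians(A);return np.column_stack([[np.cos(A),np.sin(A),0],[np.sin(A),-np.cos(A),0],[0,0,-1]])
P1=np.array([.50,-.10,.30]);print('lvl',rel(P1,down(20),U,M0))
P2=np.array([.4638,.2997,.26]);print('yaw',rel(P2,down(190),P1,down(20)))
P3=np.array([.4638,.2997,.10]);print('last',rel(P3,down(208.1),P2,down(190)))
```

```text
up ('d', array([ 2.443,  0.   , -0.891]), 'w', array([0., 0., 0.]))
lvl ('d', array([-0.053, -3.825, -1.273]), 'w', array([  3.052, -13.758,  -4.358]))
yaw ('d', array([ 2.054, -7.76 ,  0.8  ]), 'w', array([ -0.,  -0., -34.]))
last ('d', array([0. , 0. , 3.2]), 'w', array([ 0.  ,  0.  , -3.62]))
```

>>> drive_tool(
  rows=[
    {"dx": 0.3, "dy": 0, "dz": -0.11, "wx": 0, "wy": 0, "wz": 0, "hand": 5},
    {"dx": 0.8, "dy": 0, "dz": -0.29, "wx": 0, "wy": 0, "wz": 0, "hand": 5},
    {"dx": 1.4, "dy": 0, "dz": -0.51, "wx": 0, "wy": 0, "wz": 0, "hand": 5},
    {"dx": 2.0, "dy": 0, "dz": -0.73, "wx": 0, "wy": 0, "wz": 0, "hand": 5},
    {"dx": 2.44, "dy": 0, "dz": -0.89, "wx": 0, "wy": 0, "wz": 0, "hand": 5},
    {"dx": 2.44, "dy": 0, "dz": -0.89, "wx": 0, "wy": 0, "wz": 0, "hand": 5},
  ],
)

```text
clock: 17.9
eef_pos: [0.5447, -0.2967, 0.2859]
tool_rot: [0.817, -0.034, 0.575, 0.027]
ft_force: [0.1, -0.4, -0.4]
grip_width: 0.0097
grasp_force: 58.7
```

>>> drive_tool(
  rows=[
    {"dx": 0, "dy": -0.3, "dz": -0.1, "wx": 0.25, "wy": -1.15, "wz": -0.36, "hand": 5},
    {"dx": 0, "dy": -0.65, "dz": -0.2, "wx": 0.5, "wy": -2.3, "wz": -0.72, "hand": 5},
    {"dx": 0, "dy": -1.0, "dz": -0.32, "wx": 0.76, "wy": -3.45, "wz": -1.09, "hand": 5},
    {"dx": 0, "dy": -1.3, "dz": -0.43, "wx": 1.0, "wy": -4.6, "wz": -1.45, "hand": 5},
    {"dx": -0.02, "dy": -1.6, "dz": -0.53, "wx": 1.27, "wy": -5.73, "wz": -1.8, "hand": 5},
    {"dx": -0.03, "dy": -1.9, "dz": -0.64, "wx": 1.5, "wy": -6.9, "wz": -2.2, "hand": 5},
    {"dx": -0.03, "dy": -2.25, "dz": -0.75, "wx": 1.78, "wy": -8.0, "wz": -2.54, "hand": 5},
    {"dx": -0.04, "dy": -2.55, "dz": -0.85, "wx": 2.0, "wy": -9.2, "wz": -2.9, "hand": 5},
    {"dx": -0.04, "dy": -2.9, "dz": -0.96, "wx": 2.3, "wy": -10.3, "wz": -3.27, "hand": 5},
    {"dx": -0.05, "dy": -3.2, "dz": -1.06, "wx": 2.55, "wy": -11.5, "wz": -3.6, "hand": 5},
    {"dx": -0.05, "dy": -3.5, "dz": -1.17, "wx": 2.8, "wy": -12.6, "wz": -4.0, "hand": 5},
    {"dx": -0.05, "dy": -3.83, "dz": -1.27, "wx": 3.05, "wy": -13.76, "wz": -4.36, "hand": 5},
    {"dx": -0.05, "dy": -3.83, "dz": -1.27, "wx": 3.05, "wy": -13.76, "wz": -4.36, "hand": 5},
    {"dx": -0.05, "dy": -3.83, "dz": -1.27, "wx": 3.05, "wy": -13.76, "wz": -4.36, "hand": 5},
  ],
)

```text
clock: 19.3
eef_pos: [0.5005, -0.0994, 0.2976]
tool_rot: [0.985, 0.174, -0.001, -0.0]
ft_force: [-0.1, -0.1, 0.0]
grip_width: 0.0098
grasp_force: 58.6
```

>>> drive_tool(
  rows=[
    {"dx": 0.15, "dy": -0.5, "dz": 0, "wx": 0, "wy": 0, "wz": -1.7, "hand": 5},
    {"dx": 0.3, "dy": -1.1, "dz": 0, "wx": 0, "wy": 0, "wz": -3.4, "hand": 5},
    {"dx": 0.45, "dy": -1.7, "dz": 0, "wx": 0, "wy": 0, "wz": -5.1, "hand": 5},
    {"dx": 0.6, "dy": -2.3, "dz": 0, "wx": 0, "wy": 0, "wz": -6.8, "hand": 5},
    {"dx": 0.75, "dy": -2.9, "dz": 0, "wx": 0, "wy": 0, "wz": -8.5, "hand": 5},
    {"dx": 0.92, "dy": -3.5, "dz": 0, "wx": 0, "wy": 0, "wz": -10.2, "hand": 5},
    {"dx": 1.1, "dy": -4.1, "dz": 0, "wx": 0, "wy": 0, "wz": -11.9, "hand": 5},
    {"dx": 1.25, "dy": -4.7, "dz": 0, "wx": 0, "wy": 0, "wz": -13.6, "hand": 5},
    {"dx": 1.4, "dy": -5.3, "dz": 0, "wx": 0, "wy": 0, "wz": -15.3, "hand": 5},
    {"dx": 1.55, "dy": -5.9, "dz": 0, "wx": 0, "wy": 0, "wz": -17, "hand": 5},
    {"dx": 1.7, "dy": -6.5, "dz": 0, "wx": 0, "wy": 0, "wz": -18.7, "hand": 5},
    {"dx": 1.87, "dy": -7.1, "dz": 0, "wx": 0, "wy": 0, "wz": -20.4, "hand": 5},
    {"dx": 2.05, "dy": -7.76, "dz": 0.4, "wx": 0, "wy": 0, "wz": -22.1, "hand": 5},
    {"dx": 2.05, "dy": -7.76, "dz": 0.8, "wx": 0, "wy": 0, "wz": -23.8, "hand": 5},
    {"dx": 2.05, "dy": -7.76, "dz": 0.8, "wx": 0, "wy": 0, "wz": -25.5, "hand": 5},
    {"dx": 2.05, "dy": -7.76, "dz": 0.8, "wx": 0, "wy": 0, "wz": -27.2, "hand": 5},
    {"dx": 2.05, "dy": -7.76, "dz": 0.8, "wx": 0, "wy": 0, "wz": -28.9, "hand": 5},
    {"dx": 2.05, "dy": -7.76, "dz": 0.8, "wx": 0, "wy": 0, "wz": -30.6, "hand": 5},
    {"dx": 2.05, "dy": -7.76, "dz": 0.8, "wx": 0, "wy": 0, "wz": -32.3, "hand": 5},
    {"dx": 2.05, "dy": -7.76, "dz": 0.8, "wx": 0, "wy": 0, "wz": -34, "hand": 5},
  ],
)

```text
clock: 21.3
eef_pos: [0.4638, 0.2984, 0.2595]
tool_rot: [-0.089, 0.996, 0.0, 0.0]
ft_force: [0.6, -0.0, -0.5]
grip_width: 0.0099
grasp_force: 58.7
```

Run:
```python
from h import *
o=bot.get_obs();print(o['clock'],o['eef_pos'],o['tool_rot'],o['joint_pos'].round(2))
A=np.radians(208.1);M=np.column_stack([[np.cos(A),np.sin(A),0],[np.sin(A),-np.cos(A),0],[0,0,-1]])
print(rel(np.array([.4642,.2998,.10]),M,o['eef_pos'],R.from_quat(o['tool_rot']).as_matrix()))
```

```text
21.3 [0.46384165 0.29839048 0.25953883] [-8.90930981e-02  9.96023251e-01  2.29202643e-04  2.23369292e-04] [0.57 0.34 0.18 1.41 0.   0.39]
('d', array([-0.011,  0.025,  3.191]), 'w', array([ 0.004,  0.006, -3.575]))
```

>>> drive_tool(
  rows=[
    {"dx": -0.01, "dy": 0.025, "dz": 0.5, "wx": 0, "wy": 0, "wz": -1.5, "hand": 5},
    {"dx": -0.01, "dy": 0.025, "dz": 1.2, "wx": 0, "wy": 0, "wz": -3, "hand": 5},
    {"dx": -0.01, "dy": 0.025, "dz": 2.0, "wx": 0, "wy": 0, "wz": -3.58, "hand": 5},
    {"dx": -0.01, "dy": 0.025, "dz": 2.7, "wx": 0, "wy": 0, "wz": -3.58, "hand": 5},
    {"dx": -0.01, "dy": 0.025, "dz": 3.2, "wx": 0, "wy": 0, "wz": -3.58, "hand": 5},
    {"dx": -0.01, "dy": 0.025, "dz": 3.5, "wx": 0, "wy": 0, "wz": -3.58, "hand": 5},
    {"dx": -0.01, "dy": 0.025, "dz": 3.5, "wx": 0, "wy": 0, "wz": -3.58, "hand": 5},
    {"dx": -0.01, "dy": 0.025, "dz": 3.5, "wx": 0, "wy": 0, "wz": -3.58, "hand": 5},
  ],
)

```text
clock: 22.1
eef_pos: [0.4641, 0.3002, 0.0852]
tool_rot: [-0.24, 0.971, 0.0, 0.0]
ft_force: [-0.2, -0.5, -0.3]
grip_width: 0.0098
grasp_force: 58.7
```

Run:
```python
from h import *
D,b=snap('side');S,a=snap('scene')
o=bot.get_obs();print(o['clock'],o['eef_pos'],o['tool_rot'])
M=R.from_quat(o['tool_rot']).as_matrix();print('mid',o['eef_pos']+M@[0,0,-.006])
A=np.radians(208.1);Mt=np.column_stack([[np.cos(A),np.sin(A),0],[np.sin(A),-np.cos(A),0],[0,0,-1]])
print(rel(np.array([.4642,.2998,.044]),Mt,o['eef_pos'],M))
for n,C in(('side',D),('scene',S)):
  print(n,[proj(C,o['eef_pos']+M@[x,0,-.006]).round(1) for x in(-.09,.09)])
  for d in bot.look_for(n,'brush')[:3]+bot.look_for(n,'rest')[:1]: print(round(d['score'],2),d['extent'])
```

```text
22.2 [0.46490962 0.30121585 0.08633127] [-2.40665423e-01  9.70607195e-01  5.00821892e-04  1.25510909e-03]
mid [0.46489645 0.30120639 0.09233125]
('d', array([ 0.028, -0.019,  0.847]), 'w', array([ 0.004,  0.031, -0.05 ]))
side [array([232.1, 339.7]), array([342.5, 344.9])]
0.9 [289.9, 345.6, 112.6, 10.9]
0.66 [223.8, 452.9, 74.3, 26.1]
0.37 [250.2, 291.9, 22.5, 13.5]
0.64 [289.4, 370.9, 79.2, 44.4]
scene [array([446.2, 247.1]), array([417.5, 195.2])]
0.67 [429.8, 220.6, 28.0, 54.5]
0.66 [426.5, 240.4, 35.7, 47.1]
```

>>> drive_tool(
  rows=[
    {"dx": 0.01, "dy": -0.01, "dz": 0.3, "wx": 0, "wy": 0, "wz": -0.05, "hand": 5},
    {"dx": 0.01, "dy": -0.01, "dz": 0.55, "wx": 0, "wy": 0, "wz": -0.05, "hand": 5},
    {"dx": 0.01, "dy": -0.01, "dz": 0.7, "wx": 0, "wy": 0, "wz": -0.05, "hand": 5},
    {"dx": 0.01, "dy": -0.01, "dz": 0.79, "wx": 0, "wy": 0, "wz": -0.05, "hand": 5},
    {"dx": 0.01, "dy": -0.01, "dz": 0.82, "wx": 0, "wy": 0, "wz": -0.05, "hand": 5},
    {"dx": 0.01, "dy": -0.01, "dz": 0.84, "wx": 0, "wy": 0, "wz": -0.05, "hand": 5},
    {"dx": 0.01, "dy": -0.01, "dz": 0.84, "wx": 0, "wy": 0, "wz": -0.05, "hand": 5},
    {"dx": 0.01, "dy": -0.01, "dz": 0.84, "wx": 0, "wy": 0, "wz": -0.05, "hand": 5},
  ],
)

```text
clock: 23.2
eef_pos: [0.4638, 0.2996, 0.0438]
tool_rot: [-0.243, 0.97, -0.001, -0.0]
ft_force: [-1.2, -5.4, 5.1]
grip_width: 0.0101
grasp_force: 59.3
```

>>> drive_tool(
  rows=[
    {"dx": 0, "dy": 0, "dz": 0, "wx": 0, "wy": 0, "wz": 0, "hand": 13},
    {"dx": 0, "dy": 0, "dz": 0, "wx": 0, "wy": 0, "wz": 0, "hand": 18},
    {"dx": 0, "dy": 0, "dz": 0, "wx": 0, "wy": 0, "wz": 0, "hand": 30},
    {"dx": 0, "dy": 0, "dz": 0, "wx": 0, "wy": 0, "wz": 0, "hand": 45},
    {"dx": 0, "dy": 0, "dz": 0, "wx": 0, "wy": 0, "wz": 0, "hand": 45},
    {"dx": 0, "dy": 0, "dz": 0, "wx": 0, "wy": 0, "wz": 0, "hand": 45},
    {"dx": 0, "dy": 0, "dz": -0.4, "wx": 0, "wy": 0, "wz": 0, "hand": 45},
    {"dx": 0, "dy": 0, "dz": -1.2, "wx": 0, "wy": 0, "wz": 0, "hand": 60},
    {"dx": 0, "dy": 0, "dz": -2.2, "wx": 0, "wy": 0, "wz": 0, "hand": 60},
    {"dx": 0, "dy": 0, "dz": -3.2, "wx": 0, "wy": 0, "wz": 0, "hand": 60},
    {"dx": 0, "dy": 0, "dz": -4, "wx": 0, "wy": 0, "wz": 0, "hand": 60},
    {"dx": 0, "dy": 0, "dz": -4, "wx": 0, "wy": 0, "wz": 0, "hand": 60},
    {"dx": 0, "dy": 0, "dz": -4, "wx": 0, "wy": 0, "wz": 0, "hand": 60},
  ],
)

```text
clock: 24.5
eef_pos: [0.4643, 0.3009, 0.2441]
tool_rot: [-0.243, 0.97, 0.001, 0.001]
ft_force: [-0.2, 0.3, -1.3]
grip_width: 0.0599
grasp_force: 0.0
```

```bash
python3 look.py
python3 - <<'E'
from h import *
o=bot.get_obs();D,b=snap('side')
for d in bot.look_for('side','brush')[:3]: print(round(d['score'],2),d['extent'])
# view pose over stand: tool down, A = chosen
def down(A):
    A=np.radians(A);return np.column_stack([[np.cos(A),np.sin(A),0],[np.sin(A),-np.cos(A),0],[0,0,-1]])
print(rel(np.array([.47,-.327,.27]),down(117.2),o['eef_pos'],R.from_quat(o['tool_rot']).as_matrix()))
E
```

```text
24.5 [0.46432238 0.30092223 0.24412511] [-2.43239669e-01  9.69965185e-01  5.22333410e-04  1.31577449e-03] [0.57 0.34 0.15 1.38 0.   0.08]
brush 0.71 [323. 202.  20. 195.]
ends [0.38339458 0.25706368] [0.54247788 0.34127479] len 0.17999724650705073 mid [0.46293623 0.29916924] ang 27.89460844636097
brush 0.68 [458. 268.  35.  90.]
ends [0.41040058 0.42674345] [0.49680555 0.45314353] len 0.09034812107872511 mid [0.45360307 0.43994349] ang 16.989946077767897
rest 0.87 [324. 198.  51. 122.]
0.8 [289.8, 362.8, 107.7, 10.6]
0.72 [223.9, 453.5, 73.7, 22.2]
0.55 [201.4, 257.0, 45.9, 61.0]
('d', array([  5.794, -11.123,  -0.555]), 'w', array([-0.038, -0.033, 18.192]))
```

The brush is back in the forks: mid (0.463, 0.299), 180 mm visible, side view unchanged from the start. Next, a view over the block.

Run:
```python
from h import *
def down(A):
    A=np.radians(A);return np.column_stack([[np.cos(A),np.sin(A),0],[np.sin(A),-np.cos(A),0],[0,0,-1]])
print(rel(np.array([.5104,-.306,.25]),down(100),np.array([.464,.300,.2435]),down(208.1)))
```

```text
('d', array([  4.89 , -11.128,  -0.13 ]), 'w', array([ 0.  ,  0.  , 21.62]))
```

>>> drive_tool(
  rows=[
    {"dx": 0.3, "dy": -0.7, "dz": -0.13, "wx": 0, "wy": 0, "wz": 1.3, "hand": 64},
    {"dx": 0.6, "dy": -1.4, "dz": -0.13, "wx": 0, "wy": 0, "wz": 2.6, "hand": 64},
    {"dx": 0.95, "dy": -2.2, "dz": -0.13, "wx": 0, "wy": 0, "wz": 4.2, "hand": 64},
    {"dx": 1.3, "dy": -3.0, "dz": -0.13, "wx": 0, "wy": 0, "wz": 5.8, "hand": 64},
    {"dx": 1.65, "dy": -3.8, "dz": -0.13, "wx": 0, "wy": 0, "wz": 7.3, "hand": 64},
    {"dx": 2.0, "dy": -4.6, "dz": -0.13, "wx": 0, "wy": 0, "wz": 8.9, "hand": 64},
    {"dx": 2.35, "dy": -5.4, "dz": -0.13, "wx": 0, "wy": 0, "wz": 10.4, "hand": 64},
    {"dx": 2.7, "dy": -6.2, "dz": -0.13, "wx": 0, "wy": 0, "wz": 12, "hand": 64},
    {"dx": 3.1, "dy": -7.0, "dz": -0.13, "wx": 0, "wy": 0, "wz": 13.6, "hand": 64},
    {"dx": 3.45, "dy": -7.8, "dz": -0.13, "wx": 0, "wy": 0, "wz": 15.1, "hand": 64},
    {"dx": 3.8, "dy": -8.6, "dz": -0.13, "wx": 0, "wy": 0, "wz": 16.7, "hand": 64},
    {"dx": 4.15, "dy": -9.4, "dz": -0.13, "wx": 0, "wy": 0, "wz": 18.2, "hand": 64},
    {"dx": 4.5, "dy": -10.2, "dz": -0.13, "wx": 0, "wy": 0, "wz": 19.8, "hand": 64},
    {"dx": 4.75, "dy": -10.8, "dz": -0.13, "wx": 0, "wy": 0, "wz": 21, "hand": 64},
    {"dx": 4.89, "dy": -11.13, "dz": -0.13, "wx": 0, "wy": 0, "wz": 21.62, "hand": 64},
    {"dx": 4.89, "dy": -11.13, "dz": -0.13, "wx": 0, "wy": 0, "wz": 21.62, "hand": 64},
    {"dx": 4.89, "dy": -11.13, "dz": -0.13, "wx": 0, "wy": 0, "wz": 21.62, "hand": 64},
    {"dx": 4.89, "dy": -11.13, "dz": -0.13, "wx": 0, "wy": 0, "wz": 21.62, "hand": 64},
  ],
)

```text
clock: 26.55
eef_pos: [0.5106, -0.3043, 0.2489]
tool_rot: [0.642, 0.767, -0.0, -0.001]
ft_force: [0.4, -0.1, 0.2]
grip_width: 0.0638
grasp_force: 0.0
```

```bash
cat > blk.py <<'E'
from h import *
from scipy.optimize import minimize
o=bot.get_obs();print(o['clock'],o['eef_pos'].round(4),o['tool_rot'].round(4),o['joint_pos'].round(2))
C,a=snap('wrist')
P=lambda u,v,z: ray(C,u,v,z)[:2]
g=cv2.GaussianBlur(a.min(2).astype(np.float32),(0,0),1)
# setting: dark grey spot centre inside the gold disc (grey: small saturation, mid value), near the block
bl=bot.outline_of('wrist','block')[0];reg=cv2.dilate(bl['region'].astype(np.uint8),np.ones((5,5)))
print('block',round(bl['score'],2),np.round(bl['extent'],1))
ai=a.astype(int);grey=((ai.max(2)-ai.min(2)<40)&(ai.max(2)<150)&(reg>0)).astype(np.uint8)
n,_,st,ce=cv2.connectedComponentsWithStats(grey)
for k in range(1,n):
    if st[k,4]>8: print('spot',ce[k].round(1),st[k,4],'world',P(*ce[k],.074).round(4))
reg=bl['region'].astype(np.uint8);th=np.linspace(0,2*np.pi,60)
def sil(x,y):
    pts=np.array([proj(C,[x+.022*np.cos(t),y+.022*np.sin(t),z]) for z in(.006,.066) for t in th],np.float32)
    k=np.zeros((480,640),np.uint8);cv2.fillConvexPoly(k,(cv2.convexHull(pts)*16).astype(np.int32),1,cv2.LINE_8,4);return k
f=lambda p:1-(sil(*p)&reg).sum()/(sil(*p)|reg).sum()
x0=P(*bl['extent'][:2],.04)
best=minimize(f,x0,method='Nelder-Mead',options=dict(initial_simplex=x0+np.array([[0,0],[.01,0],[0,.01]])));print('block',best.x.round(4),round(best.fun,3))
# wood mask fit: not white plate, near
for s in bot.outline_of('wrist','stand')[:1]: print('stand',round(s['score'],2),np.round(s['extent']))
# plate edges from predicted lines (earlier estimate)
u=np.array([np.cos(np.radians(27.2)),np.sin(np.radians(27.2))]);nn=np.array([-u[1],u[0]])
K=np.arange(-.012,.0121,.0005)
def edge(base,d,nrm,rng):
    out=[]
    for s in rng:
        pr=[]
        for k in K:
            q=proj(C,[*(base+s*d+k*nrm),.006])
            pr.append(g[int(round(q[1])),int(round(q[0]))] if 0<=q[0]<639 and 0<=q[1]<479 else np.nan)
        pr=np.array(pr)
        if np.isnan(pr).any() or pr.max()<170 or pr.min()>130: continue
        i=np.argmax(np.gradient(pr));out.append(base+s*d+K[i]*nrm)
    if len(out)<8: return print('few',len(out))
    out=np.array(out,np.float32);v=cv2.fitLine(out,cv2.DIST_HUBER,0,.001,.001).ravel();
    return v[2:],np.degrees(np.arctan2(v[1],v[0]))%180,len(out)
sc=lambda p:(round(float(p@u),4),round(float(p@nn),4))
for nm,b,d,nr,rg in [('left',np.array([.5512,-.2395]),u,-nn,np.linspace(-.09,.09,60)),('right',np.array([.5497,-.3413]),u,nn,np.linspace(-.09,.09,60)),('near',np.array([.4728,-.3322]),nn,u,np.linspace(-.04,.04,40))]:
    r=edge(b,d,nr,rg)
    if r: print(nm,'along,lat',sc(r[0]),'ang',round(r[1],2),r[2])
print('block along,lat',sc(best.x))
E
python3 blk.py
```

```text
26.55 [ 0.5106 -0.3043  0.2489] [ 6.418e-01  7.669e-01 -1.000e-04 -8.000e-04] [-0.54  0.43  0.29  1.43  0.    0.86]
block 0.73 [326.8 210.7  45.   56.8]
spot [312.5 189.5] 26 world [ 0.496  -0.2843]
spot [324.5 201.3] 30 world [ 0.5078 -0.2924]
block [ 0.5112 -0.3063] 0.07
stand 0.67 [400. 186. 253. 136.]
left along,lat (0.3783, -0.4647) ang 27.03 60
right along,lat (0.3363, -0.5548) ang 27.1 51
near along,lat (0.2687, -0.5114) ang 117.19 40
block along,lat (0.3146, -0.5061)
```

Run:
```python
from h import *
C,a=snap('wrist')
t=np.radians(27.1);u=np.array([np.cos(t),np.sin(t)]);n=np.array([-u[1],u[0]])
W=lambda s,l,z:[*(s*u+l*n),z]
for oa in(.3137,.3187):
    print(oa,'lens top/bot/centre front',[proj(C,W(oa+.095,-.5098,z)).round(1) for z in(.088,.056,.072)],'back top',proj(C,W(oa+.105,-.5098,.088)).round(1),'L/R',[proj(C,W(oa+.095,-.5098+k,.072)).round(1) for k in(-.016,.016)], 'box top front corners',[proj(C,W(oa+.105,-.5098+k,.107)).round(1) for k in(-.028,.028)],'box bottom',[proj(C,W(oa+.105,-.5098+k,.006)).round(1) for k in(-.028,.028)])
c=proj(C,W(.4137,-.5098,.075)).astype(int);g=a.max(2)
y0,x0=c[1]-32,c[0]-36
for r in range(max(y0,0),c[1]+34,2): print(r,' '.join('%3d'%v for v in g[r,x0:c[0]+40:3]))
print('cols from',x0)
```

```text
0.3137 lens top/bot/centre front [array([436.4, 193.2]), array([425.9, 187.5]), array([430.9, 190.2])] back top [448.6 189.6] L/R [array([434.9, 207.8]), array([426.8, 172.1])] box top front corners [array([463.9, 227.6]), array([449.3, 157.4])] box bottom [array([428.3, 203.3]), array([416.2, 150.8])]
0.3187 lens top/bot/centre front [array([442.5, 191.4]), array([431.3, 185.8]), array([436.6, 188.5])] back top [454.6 187.8] L/R [array([440.6, 206.2]), array([432.6, 170.3])] box top front corners [array([470.2, 225.8]), array([455.9, 155.4])] box bottom [array([433. , 201.9]), array([421. , 149.3])]
157 249 249 249 250 250 251 124  55  51 170  99 100 102  98 103 100  98 127 207 232 242 248 251 251 250 250
159 249 249 250 250 249 249 183  56  50 135  97  99  98  98  99  98  97 144 231 250 251 251 251 251 251 250
161 249 249 248 248 248 248 246  52  54 115  97 100 100  99  96  97  96 139 230 252 251 251 251 251 251 251
163 248 248 248 247 246 248 254  48  52  84 100 102  98  99  99 100  97 132 222 252 251 251 251 251 251 251
165 248 247 246 248 250 250 255  47  56  64 113  99 100  99 
[... 2385 characters left out ...]
98  96  97  97 137 224 249 248 248 248
211 247 247 246 246 247 247 247 248 248 249 249 249 249 249 252 142  97  97  96  97 124 219 248 248 248 248
213 245 246 246 246 246 247 248 248 249 248 247 246 247 251 255 198  97  96  95  97 112 209 246 248 248 248
215 245 246 246 247 248 248 248 248 246 246 248 254 250 202 100 104 107  99  96  99 103 197 243 248 248 248
217 246 247 248 247 248 247 246 245 249 253 238 185  98 104 107 110 107 108  97  96  99 185 239 248 248 248
219 247 247 247 246 245 245 250 251 215 138 108  94 101 109 108 110 107 107 109 103  96 173 234 248 248 247
221 246 244 244 246 253 252 195 118  98 105 109  98 106 109 108 109 107 107 108 115 101 157 226 244 238 221
cols from 401
```

```bash
python3 blk.py
python3 - <<'E'
from h import *
o=bot.get_obs();print(o['eef_pos'],o['tool_rot'],o['joint_vel'].round(3))
E
```

```text
26.75 [ 0.511  -0.3045  0.2497] [ 0.6418  0.7669 -0.      0.    ] [-0.54  0.43  0.29  1.43 -0.    0.86]
block 0.97 [325.6 210.7  44.3  55.7]
spot [313.8 187.6] 29 world [ 0.4974 -0.2829]
spot [323.9 200.5] 27 world [ 0.5078 -0.2923]
block [ 0.5119 -0.3066] 0.041
stand 0.62 [399. 185. 256. 140.]
left along,lat (0.3771, -0.4648) ang 27.02 60
right along,lat (0.3414, -0.5547) ang 27.12 51
near along,lat (0.2688, -0.5087) ang 116.89 40
block along,lat (0.3152, -0.5067)
[ 0.51097444 -0.30495949  0.24974151] [ 6.42053891e-01  7.66659492e-01 -5.73408004e-05  1.42609240e-04] [-0.004  0.004  0.002 -0.001 -0.     0.001]
```

>>> drive_tool(
  rows=[
    {"dx": -0.03, "dy": 0.01, "dz": 0.6, "wx": 0, "wy": 0, "wz": -0.78, "hand": 66},
    {"dx": -0.03, "dy": 0.01, "dz": 1.4, "wx": 0, "wy": 0, "wz": -0.78, "hand": 66},
    {"dx": -0.03, "dy": 0.01, "dz": 2.2, "wx": 0, "wy": 0, "wz": -0.78, "hand": 66},
    {"dx": -0.03, "dy": 0.01, "dz": 2.7, "wx": 0, "wy": 0, "wz": -0.78, "hand": 66},
    {"dx": -0.03, "dy": 0.01, "dz": 2.8, "wx": 0, "wy": 0, "wz": -0.78, "hand": 66},
    {"dx": -0.03, "dy": 0.01, "dz": 2.8, "wx": 0, "wy": 0, "wz": -0.78, "hand": 66},
    {"dx": -0.03, "dy": 0.01, "dz": 2.8, "wx": 0, "wy": 0, "wz": -0.78, "hand": 66},
    {"dx": -0.03, "dy": 0.01, "dz": 3.2, "wx": 0, "wy": 0, "wz": -0.78, "hand": 66},
    {"dx": -0.03, "dy": 0.01, "dz": 3.6, "wx": 0, "wy": 0, "wz": -0.78, "hand": 66},
    {"dx": -0.03, "dy": 0.01, "dz": 4.0, "wx": 0, "wy": 0, "wz": -0.78, "hand": 66},
    {"dx": -0.03, "dy": 0.01, "dz": 4.2, "wx": 0, "wy": 0, "wz": -0.78, "hand": 66},
    {"dx": -0.03, "dy": 0.01, "dz": 4.31, "wx": 0, "wy": 0, "wz": -0.78, "hand": 66},
    {"dx": -0.03, "dy": 0.01, "dz": 4.31, "wx": 0, "wy": 0, "wz": -0.78, "hand": 66},
    {"dx": -0.03, "dy": 0.01, "dz": 4.31, "wx": 0, "wy": 0, "wz": -0.78, "hand": 66},
  ],
)

```text
clock: 28.3
eef_pos: [0.5123, -0.3074, 0.0352]
tool_rot: [0.616, 0.788, 0.0, 0.001]
ft_force: [0.1, -0.3, 0.7]
grip_width: 0.0661
grasp_force: 0.0
```

>>> drive_tool(
  rows=[
    {"dx": 0, "dy": 0, "dz": 0, "wx": 0, "wy": 0, "wz": 0, "hand": 54},
    {"dx": 0, "dy": 0, "dz": 0, "wx": 0, "wy": 0, "wz": 0, "hand": 50},
    {"dx": 0, "dy": 0, "dz": 0, "wx": 0, "wy": 0, "wz": 0, "hand": 48},
    {"dx": 0, "dy": 0, "dz": 0, "wx": 0, "wy": 0, "wz": 0, "hand": 46.5},
    {"dx": 0, "dy": 0, "dz": 0, "wx": 0, "wy": 0, "wz": 0, "hand": 45},
    {"dx": 0, "dy": 0, "dz": 0, "wx": 0, "wy": 0, "wz": 0, "hand": 44},
    {"dx": 0, "dy": 0, "dz": 0, "wx": 0, "wy": 0, "wz": 0, "hand": 42},
    {"dx": 0, "dy": 0, "dz": 0, "wx": 0, "wy": 0, "wz": 0, "hand": 38},
    {"dx": 0, "dy": 0, "dz": 0, "wx": 0, "wy": 0, "wz": 0, "hand": 38},
    {"dx": 0, "dy": 0, "dz": 0, "wx": 0, "wy": 0, "wz": 0, "hand": 38},
  ],
)

```text
clock: 29.3
eef_pos: [0.5121, -0.3069, 0.0344]
tool_rot: [0.616, 0.788, 0.0, 0.0]
ft_force: [1.9, 1.6, 4.6]
grip_width: 0.0427
grasp_force: 60.3
```

Run:
```python
from h import *
o=bot.get_obs();M=R.from_quat(o['tool_rot']).as_matrix();print(o['eef_pos'],np.degrees(np.arctan2(M[1,0],M[0,0])),o['ft_force'])
print((M.T@(np.array([.5127,-.3100,0])-[*o['eef_pos'][:2],0])/.05).round(3))
```

```text
[ 0.51212052 -0.30688234  0.03443903] 103.96899153925457 [1.87450859 1.61811502 4.57904459]
[-0.063 -0.004  0.   ]
```

>>> drive_tool(
  rows=[
    {"dx": 0, "dy": 0, "dz": -0.02, "wx": 0, "wy": 0, "wz": 0.5, "hand": 38},
    {"dx": 0, "dy": 0, "dz": -0.03, "wx": 0, "wy": 0, "wz": 1.5, "hand": 38},
    {"dx": -0.01, "dy": 0, "dz": -0.03, "wx": 0, "wy": 0, "wz": 2.5, "hand": 38},
    {"dx": -0.02, "dy": 0, "dz": -0.03, "wx": 0, "wy": 0, "wz": 3.6, "hand": 38},
    {"dx": -0.02, "dy": 0, "dz": -0.03, "wx": 0, "wy": 0, "wz": 4.7, "hand": 38},
    {"dx": -0.03, "dy": 0, "dz": -0.03, "wx": 0, "wy": 0, "wz": 5.8, "hand": 38},
    {"dx": -0.03, "dy": 0, "dz": -0.03, "wx": 0, "wy": 0, "wz": 6.9, "hand": 38},
    {"dx": -0.04, "dy": 0, "dz": -0.03, "wx": 0, "wy": 0, "wz": 8, "hand": 38},
    {"dx": -0.04, "dy": 0, "dz": -0.03, "wx": 0, "wy": 0, "wz": 9.1, "hand": 38},
    {"dx": -0.05, "dy": 0, "dz": -0.03, "wx": 0, "wy": 0, "wz": 10.2, "hand": 38},
    {"dx": -0.05, "dy": 0, "dz": -0.03, "wx": 0, "wy": 0, "wz": 11.3, "hand": 38},
    {"dx": -0.06, "dy": 0, "dz": -0.03, "wx": 0, "wy": 0, "wz": 12.4, "hand": 38},
    {"dx": -0.06, "dy": 0, "dz": -0.03, "wx": 0, "wy": 0, "wz": 13.5, "hand": 38},
    {"dx": -0.06, "dy": 0, "dz": -0.03, "wx": 0, "wy": 0, "wz": 14.5, "hand": 38},
    {"dx": -0.06, "dy": 0, "dz": -0.03, "wx": 0, "wy": 0, "wz": 15.1, "hand": 38},
    {"dx": -0.06, "dy": 0, "dz": -0.02, "wx": 0, "wy": 0, "wz": 15.4, "hand": 38},
    {"dx": -0.06, "dy": 0, "dz": 0, "wx": 0, "wy": 0, "wz": 15.4, "hand": 38},
    {"dx": -0.06, "dy": 0, "dz": 0, "wx": 0, "wy": 0, "wz": 15.4, "hand": 38},
    {"dx": -0.06, "dy": 0, "dz": 0, "wx": 0, "wy": 0, "wz": 15.4, "hand": 38},
  ],
)

```text
clock: 31.2
eef_pos: [0.5117, -0.3095, 0.0344]
tool_rot: [0.972, 0.233, -0.0, -0.0]
ft_force: [-2.6, 2.0, 6.1]
grip_width: 0.0427
grasp_force: 61.6
```

>>> drive_tool(
  rows=[
    {"dx": 0, "dy": 0, "dz": 0, "wx": 0, "wy": 0, "wz": 0, "hand": 44},
    {"dx": 0, "dy": 0, "dz": 0, "wx": 0, "wy": 0, "wz": 0, "hand": 48},
    {"dx": 0, "dy": 0, "dz": 0, "wx": 0, "wy": 0, "wz": 0, "hand": 56},
    {"dx": 0, "dy": 0, "dz": 0, "wx": 0, "wy": 0, "wz": 0, "hand": 66},
    {"dx": 0, "dy": 0, "dz": 0, "wx": 0, "wy": 0, "wz": 0, "hand": 66},
    {"dx": 0, "dy": 0, "dz": -0.4, "wx": 0, "wy": 0, "wz": 0, "hand": 66},
    {"dx": 0, "dy": 0, "dz": -1.0, "wx": 0, "wy": 0, "wz": 0, "hand": 66},
    {"dx": 0, "dy": 0, "dz": -1.8, "wx": 0, "wy": 0, "wz": 0, "hand": 66},
    {"dx": 0, "dy": 0, "dz": -2.6, "wx": 0, "wy": 0, "wz": 0, "hand": 66},
    {"dx": 0, "dy": 0, "dz": -3.4, "wx": 0, "wy": 0, "wz": 0, "hand": 66},
    {"dx": 0, "dy": 0, "dz": -4.1, "wx": 0, "wy": 0, "wz": 0, "hand": 66},
    {"dx": 0, "dy": 0, "dz": -4.3, "wx": 0, "wy": 0, "wz": 0, "hand": 66},
    {"dx": 0, "dy": 0, "dz": -4.3, "wx": 0, "wy": 0, "wz": 0, "hand": 66},
    {"dx": 0, "dy": 0, "dz": -4.3, "wx": 0, "wy": 0, "wz": 0, "hand": 66},
    {"dx": 0, "dy": 0, "dz": -4.3, "wx": 0, "wy": 0, "wz": 0, "hand": 66},
  ],
)

```text
clock: 32.7
eef_pos: [0.5113, -0.3092, 0.2464]
tool_rot: [0.972, 0.233, -0.002, -0.002]
ft_force: [-0.4, -0.1, 0.0]
grip_width: 0.0659
grasp_force: 0.0
```

```bash
python3 blk.py; python3 blk.py | egrep 'spot|block|left|right'
```

```text
32.7 [ 0.5113 -0.3092  0.2464] [ 0.9725  0.2331 -0.0018 -0.0016] [-0.54  0.44  0.3   1.44 -0.    2.13]
block 0.78 [327.1 206.3  50.1  51. ]
spot [325.4 197.5] 31 world [ 0.5245 -0.3028]
block [ 0.5117 -0.3096] 0.051
stand 0.76 [326. 121. 101. 237.]
left along,lat (0.3796, -0.4649) ang 27.01 60
right along,lat (0.3295, -0.5548) ang 27.13 51
near along,lat (0.2683, -0.5208) ang 116.71 40
block along,lat (0.3136, -0.5093)
block 0.9 [325.6 207.4  50.2  51.1]
spot [324.6 197.6] 30 world [ 0.5245 -0.3026]
block [ 0.512  -0.3098] 0.059
left along,lat (0.3692, -0.4648) ang 26.95 60
right along,lat (0.3588, -0.5548) ang 27.18 51
block along,lat (0.3138, -0.5096)
```

Run:
```python
from h import *
C,a=snap('wrist');o=bot.get_obs()
M=R.from_quat(o['tool_rot']).as_matrix();A=np.degrees(np.arctan2(M[1,0],M[0,0]));print(o['eef_pos'],'A',A)
b=a[:,:,2].astype(float) # blue: wood low, plate high
for r in range(184,232,2):
    row=b[r];w=row>150
    l=next((c for c in range(325,260,-1) if w[c]),None);q=next((c for c in range(325,400) if w[c]),None)
    if l and q:
        ls=l+(row[l]-150)/(row[l]-row[l+1]+1e-6);rs=q-(row[q]-150)/(row[q]-row[q-1]+1e-6)
        print(r,round(ls,1),round(rs,1),'mid',round((ls+rs)/2,2),'w',round(rs-ls,1))
# gold setting disc: high R-B & brighter than wood
ai=a.astype(int)
for r in range(186,210,2): print(r,' '.join('%02x%02x%02x'%tuple(p) for p in a[r,310:342:2]))
for z,rad in((.066,.022),): print('proj top circle L/R for block(.5118,-.3097)',[proj(C,[.5118+k*np.cos(np.radians(A-90)),-.3097+k*np.sin(np.radians(A-90)),z]).round(1) for k in(-rad,0,rad)])
```

```text
[ 0.5121571  -0.30971033  0.24845526] A 26.955806364295753
184 311.5 336.9 mid 324.18 w 25.4
186 308.6 339.7 mid 324.13 w 31.0
188 307.4 340.8 mid 324.11 w 33.4
190 306.0 342.1 mid 324.04 w 36.2
192 305.0 343.6 mid 324.3 w 38.7
194 303.9 344.2 mid 324.04 w 40.2
196 303.4 344.7 mid 324.05 w 41.4
198 302.5 345.6 mid 324.06 w 43.1
200 301.9 346.2 mid 324.08 w 44.3
202 301.4 346.8 mid 324.09 w 45.4
204 300.8 347.4 mid 324.09 w 46.6
206 300.6 347.6 mid 324.09 w 47.0
208 300.3 347.9 mid 324.07 w 47.6
210 299.6 348.6 mid 324.09 w 49.0
212 299.5 348.8 mid 324.12 w 49.3
214 299.7 348.4 mid 324.06 w 48.7
216 300.2 347.9 mid 324.04 w 47.6
218 300.6 347.5 mid 324.09 w 46.9
220 301.0 347.1 mid 324.09 w 46.1
222 301.9 346.2 mid 324.03 w 44.3
224 303.3 344.9 mid 324.09 w 41.6
226 304.6 343.5 mid 324.08 w 38.9
228 306.3 342.2 mid 324.21 w 35.9
230 308.3 340.0 mid 324.17 w 31.7
186 5b3922 653e20 6b4525 704929 6f4624 714727 94682a 9a702d 986e2d 764a28 754a26 754926 744a2a 6f4421 6f4528 c6bcb7
188 623e1e 6a4426 6d4627 6c4626 82522d 946033 915f31 9f6833 986334 956033 83552d 734928 724928 724927 714723 8
[... 579 characters left out ...]
c07a41
200 ba783f b9763c bb753e cc8a40 cf9837 c9943a 605752 4d4f54 605756 d69e39 d19b37 c88d3c c57c42 c87f42 c27b40 b9743e
202 ba783e ba753e c67d42 be7a3e cd9737 d09635 cc953b ac8346 c29040 d79c38 d29a39 bc7c3c c87e44 c17a3e bc7841 b9733b
204 ba773d c27940 b8793a c79336 cf9838 cf9837 cf9a37 d09a38 d69d3b d29a37 d19c39 d6a03c b67d38 bc763f b8733e b9743e
206 bb753e b27c36 d49d3a c99537 a37330 a66d37 c2853b c78d39 c5883d b9783a 976b2e c39236 dea93e bc8534 b8743f b7733d
208 b37439 ca9637 b98732 a06b32 b9733e b8753c b7733d b5723c bb763f c67d44 c87d43 9f6835 aa7d2c d69f38 ac7434 b6743e
proj top circle L/R for block(.5118,-.3097) [array([299.5, 212.7]), array([324.5, 212.7]), array([349.4, 212.7])]
```

The block centre (column 324.1) and setting centre (column 324.0) line up along 27.0°, against the stand axis at 27.1°. The block is on the plate's centre line. Handing in.

```bash
python3 -c "
from workcell import bot
print(bot.job_done())"
```

```text
the job is handed in; nothing more can be done
None
```

The job is handed in at about 33 s on the clock: the brush was dipped in the white pot, dabbed on the setting and laid back in its forks, and the block stands on its plate with the setting facing the lens to within about half a degree; no verdict came back.

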